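# Clear up the ink bench into its trays

### The arm

A 7-joint arm with a two-finger parallel gripper is mounted at the origin on the work surface. World frame = base frame: x ahead of the robot, y to its left, z up, the work surface at z = 0. Lengths are in m, angles in rad, forces in N, time in s.
With the tool pointing down it reaches from about 0.4 to 0.85 m from the base axis. Payload 4.5 kg.
Tool frame: the origin (TCP) lies midway between the tips of the shut fingers; the grasp point (between the pads) lies r.grip_point_offset behind it (r.grip_point_offset is the distance from the TCP to the grasp point, in m); z points along the fingers, y is the line along which they close (so a half turn about z gives the same grasp; the last joint's range is limited). The gripper opens to 88 mm and grips with 3 to 60 N. Pads are 18 mm wide; open, the fingers measure 123 mm over their backs; the gripper's body (75 mm by 187 mm) begins 45 mm behind the grasp point.
Start: joints at [1.199, 0.689, -0.195, 1.565, 0.157, 0.902, -0.215], TCP at [0.247, -0.574, 0.239] pointing down, gripper open.
Joint ranges: [-3.01, 3.01], [-0.46, 2.08], [-1.47, 1.51], [0.13, 2.56], [-1, 4.14], [0.04, 2.09], [-2.66, 2.66]. Speed limits (rad/s): [2.57, 2.57, 3.14, 3.14, 3.14, 3.14, 3.14].

### API

Orientations are given as a unit quaternion [x, y, z, w].
In Python, from plant import r gives the robot as it stands.
- The arm moves only by the shell command python3 -m jog 'ROWS' [FORCE]. ROWS is JSON, a list of rows, each an object of numbers: "wx", "wy", "wz": the turn, a rotation vector about the world's x, y, z as a fraction of full scale; "dx", "dy", "dz": the shift along the world's x, y, z as a fraction of full scale; "hand": the closure, from 0 (fully open) to 1 (shut). In form: [{"wx": .., "wy": .., "wz": .., "dx": .., "dy": .., "dz": .., "hand": ..}, ...]. A call has 1 to 5 rows; each row shifts and turns the commanded pose from where the row before left it; what a row does not reach is not made up. Full scale, the value 1, is 0.25 m for a shift and 2 rad for a turn. A row lasts 1/12 s, in which the tool goes at most 41.7 mm and 7.16 degrees, less where a joint would pass 70% of its speed; a pose out of reach is approached as far as the arm can. A call with a number of a shift or a turn outside -1 to 1 is refused whole. A call with a gripper value outside its range is refused whole. The fingers move at their own pace and stop on an object; FORCE is the grip in N (left out, the last holds). Time passes only in rows, so rows that do not move let the fingers close. It gives the time, the measured TCP pose, the force, the opening and the grip force at its end, in the units of the state.
- r.get_state(): the state, without advancing time (a new reading comes with each control period).
- r.snapshot(name): name is "scene" or "side" or "wrist"; returns the picture (384x512x3 uint8, red, green, blue); there is no depth.
- r.camera_info(name): a dict with "mtx" (3x3 intrinsics, pixels), "R" (3x3) and "t" (3): a world point X has camera coordinates R X + t. Camera axes: x right, y down, z forward; pixel columns grow to the right and rows downward; lengths in m; the calibration is good to about 2 mm. A picture is of the moment at which its call begins: read the wrist's pose just before it. camera_info takes no time and is no camera call; for the wrist camera it gives the pose at the moment of the call.
- r.finish_job(): hands the job in; it is judged then, once.
Trained networks look in the newest picture that a camera, given by its name, has taken for a name from the list of things; names that differ only in an ending like _2 or _b are one class to them, and where a whole thing is asked for, a point or a joint stands for the part that bears it (a point fixed in the world has none). Each returns a list of dicts, best first, with "p" (0 to 1); they miss things now and then, are a little off and sometimes report something else, mostly with a low value. They report only what shows in the picture. A call takes as long as a camera call.
- r.search_frame(camera, query): "bbox" ([left, top, right, bottom] in pixels, round what is visible of it).
- r.masks_of(camera, query): "region" (384x512 bool, what is visible of it) and "bbox" ([left, top, right, bottom] in pixels, round what is visible of it).
The state is a dict: "clock": time; "q": joint angles; "qd": joint speeds; "joint_torque": joint torques, N m; "tool_pos": TCP position; "eef_rot": TCP orientation; "contact_force": force on the tool from outside, world axes, zero at the start; "moment": the same for the moment, N m; "opening": opening from 0.0 (shut) to 1.0 (fully open); "finger_force": force on a finger pad.
Only numpy, scipy, OpenCV 4.12 (cv2) and the standard library are available. Lean on these libraries where they do the work, as an engineer would, in place of code of your own. Each camera call takes 0.05 s, during which the arm holds its last target. There are 200 camera calls.

### The job

Clear up after the ink class: stand the two slim ink bottles upright in the small two-bay tray, one in each bay; stand the two squat pigment jars upright in the larger two-bay tray, one in each bay; and lay the clay scraper flat in the long undivided tray, either way round. Do not knock any bottle or jar over, and leave the tea mug and the brush pot where they stand.

Things in the scene. Friction and masses are not known exactly. Their poses are not given: they have to be found in the camera images.
- ink_bottle_a: slim black ink bottle with a white tapered nozzle, standing upright: round body 30 mm in diameter up to 56 mm high, nozzle to 78 mm; about 45 g. Origin at the centre of its underside, z up. The two ink bottles are alike and interchangeable; grip the body at about 45 mm height or lower
- ink_bottle_b: slim black ink bottle with a white tapered nozzle, standing upright: round body 30 mm in diameter up to 56 mm high, nozzle to 78 mm; about 45 g. Origin at the centre of its underside, z up. The two ink bottles are alike and interchangeable; grip the body at about 45 mm height or lower
- pigment_jar_a: squat white pigment jar with a wide white lid, standing upright: body 52 mm in diameter up to 36 mm, lid 54 mm in diameter from 36 to 52 mm high; about 90 g. Origin at the centre of its underside, z up. The two jars are alike and interchangeable
- pigment_jar_b: squat white pigment jar with a wide white lid, standing upright: body 52 mm in diameter up to 36 mm, lid 54 mm in diameter from 36 to 52 mm high; about 90 g. Origin at the centre of its underside, z up. The two jars are alike and interchangeable
- scraper: clay scraper lying flat, 140 mm long along its x: square wooden handle 90 mm long, 22 mm wide (y), 24 mm high, from x = -70 to +20 mm; thin steel blade 34 mm wide from x = +15 to +70 mm, 10 to 12 mm above the underside; about 60 g, balance point near x = -12 mm. Origin at mid-length on the handle's underside plane, z up
- bottle_tray: small plywood tray for the ink bottles, 58 x 112 mm, fixed to the table. Origin at the centre of its underside, on the table; x across, y along it, z up. Walls 4 mm thick, rim 20 mm above the table, inner floor 4 mm above the table. A cross wall at y = 0 makes two square bays, each 50 x 50 mm inside, centred at y = +27 and -27 mm (x = 0)
- jar_tray: larger plywood tray for the jars, 82 x 160 mm, fixed to the table. Origin at the centre of its underside, on the table; x across, y along it, z up. Walls 4 mm thick, rim 20 mm above the table, inner floor 4 mm above the table. A cross wall at y = 0 makes two square bays, each 74 x 74 mm inside, centred at y = +39 and -39 mm (x = 0)
- tool_tray: long undivided plywood tray for the scraper, 82 x 188 mm, fixed to the table. Origin at the centre of its underside, on the table; x across, y along it, z up. Walls 4 mm thick, rim 12 mm above the table, inner floor 4 mm above the table; 74 x 180 mm inside
- mug: red tea mug, a bystander: 80 mm in diameter, 92 mm high, with a handle at its +y side. Loose; origin at the centre of its underside
- brush_pot: white pot full of paint brushes, a bystander: 76 mm in diameter, 85 mm high, brushes up to 155 mm high. Loose; origin at the centre of its underside

How it is judged:
By the outcome, as a careful person would: the job done as asked, in the order asked, and still so for the second after the job is handed in, with the robot touching nothing.
It also fails if it takes over 128 s, if anything falls off the work surface, if the arm or the gripper's body presses on something with over 40 N, if the wrist force passes 120 N, or if a joint passes its speed limit or range.

## Working session

There is one attempt and no reset: what is moved stays moved. The work goes in short steps, Python scripts to look and compute and a shell command to move; the robot and the scene stay as the last step left them, time stands still between calls to the robot, and variables do not carry over. Pictures are saved under pics/ and viewed, at most 14 in all, crops included, and the job is handed in when it is done.

```bash
ls; mkdir -p pics; cat > h.py <<'E'
import numpy as np, cv2
from plant import r
def save(c,n):
    im=r.snapshot(c); cv2.imwrite(f'pics/{n}.png',im[:,:,::-1]); return im
def ray(c,u,v,z,ci=None):
    ci=ci or r.camera_info(c); R=np.array(ci['R']);t=np.array(ci['t'])
    d=R.T@np.linalg.solve(np.array(ci['mtx']),[u,v,1]); o=-R.T@t
    return o+d*(z-o[2])/d[2]
def proj(c,X,ci=None):
    ci=ci or r.camera_info(c); p=np.array(ci['mtx'])@(np.array(ci['R'])@np.array(X)+np.array(ci['t'])); return p[:2]/p[2]
E
python3 - <<'E'
from h import *
np.set_printoptions(precision=3,suppress=True)
a=save('scene','s0'); b=save('side','d0')
for c in('scene','side'):
    ci=r.camera_info(c);print(c,-np.array(ci['R']).T@ci['t'],ci['mtx'][0][0])
    for q in['ink_bottle_a','pigment_jar_a','scraper','bottle_tray','jar_tray','tool_tray','mug','brush_pot']:
        print(q,[(np.round(x['bbox']).tolist(),round(x['p'],2)) for x in r.search_frame(c,q)])
print(r.grip_point_offset,r.get_state())
E
```

```text
pics
scene [1.202 0.585 0.803] 448.8275337593354
ink_bottle_a [([324.0, 182.0, 338.0, 210.0], 0.58), ([226.0, 115.0, 234.0, 138.0], 0.48)]
pigment_jar_a [([269.0, 169.0, 286.0, 196.0], 0.89), ([384.0, 195.0, 405.0, 226.0], 0.66), ([321.0, 246.0, 414.0, 308.0], 0.15)]
scraper [([223.0, 142.0, 248.0, 175.0], 0.61)]
bottle_tray [([208.0, 203.0, 259.0, 240.0], 0.94), ([126.0, 161.0, 166.0, 218.0], 0.73)]
jar_tray [([137.0, 134.0, 198.0, 168.0], 0.8)]
tool_tray [([322.0, 246.0, 412.0, 309.0], 0.56)]
mug [([261.0, 247.0, 300.0, 303.0], 0.94)]
brush_pot [([131.0, 164.0, 168.0, 217.0], 0.66)]
side [ 0.443 -0.825  0.515] 448.6547966442384
ink_bottle_a [([198.0, 144.0, 211.0, 174.0], 0.7), ([150.0, 263.0, 174.0, 307.0], 0.7)]
pigment_jar_a [([212.0, 174.0, 233.0, 211.0], 0.75), ([162.0, 126.0, 183.0, 153.0], 0.59)]
scraper [([186.0, 232.0, 258.0, 267.0], 0.89)]
bottle_tray [([287.0, 179.0, 325.0, 211.0], 0.79)]
jar_tray [([250.0, 276.0, 350.0, 376.0], 0.98)]
tool_tray [([232.0, 120.0, 272.0, 153.0], 0.82)]
mug [([300.0, 112.0, 345.0, 157.0], 0.57)]
brush_pot [([356.0, 162.0, 407.0, 257.0], 0.59)]
0.0187 {'clock': 0.9, 'q': array([ 1.199,  0.689, -0.195,  1.565,  0.157,  0.902, -0.215]), 'qd': array([ 0.001,  0.   , -0.   , -0.002,  0.   ,  0.001,  0.003]), 'joint_torque': array([  0.   , -52.749,  -1.267, -15.375,  -0.052,  -0.001,   0.   ]), 'tool_pos': array([ 0.247, -0.574,  0.239]), 'eef_rot': array([0.979, 0.202, 0.   , 0.   ]), 'contact_force': array([0.752, 0.572, 0.524]), 'moment': array([ 0.071, -0.054, -0.017]), 'finger_force': 0.0, 'opening': 0.9985119898383662}
```

View pictures.

View pics/s0.png

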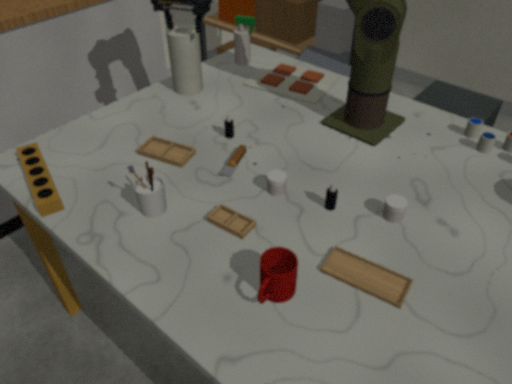

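View pics/d0.png

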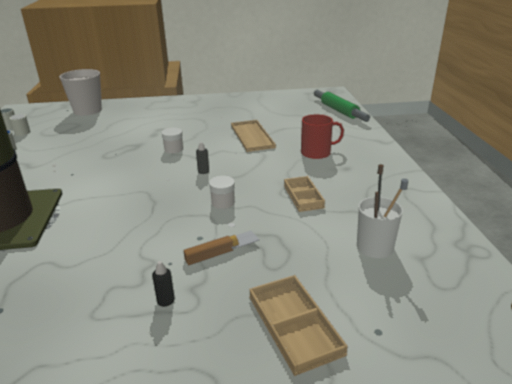

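The scene view shows the jar tray near (166,150), bottle tray (231,221), tool tray (366,276), bottles (229,128) and (331,198), jars (277,182) and (395,208), and the scraper (235,160). The side view agrees. Next I fit the models to the masks in both views.

```bash
cat > fit.py <<'E'
from h import *
from scipy.optimize import minimize
def cyl(*rz):
    a=np.linspace(0,2*np.pi,24,endpoint=False)
    return [np.vstack([np.c_[ra*np.cos(a),ra*np.sin(a),0*a+z] for ra,z in p]) for p in rz]
def box(x0,x1,y0,y1,z0,z1): return np.array([[x,y,z] for x in(x0,x1) for y in(y0,y1) for z in(z0,z1)])
M={'ink_bottle_a':cyl([(.015,0),(.015,.056)],[(.008,.056),(.003,.078)]),
'pigment_jar_a':cyl([(.026,0),(.026,.036)],[(.027,.036),(.027,.052)]),
'scraper':[box(-.07,.02,-.011,.011,0,.024),box(.015,.07,-.017,.017,.01,.012)],
'bottle_tray':[box(-.029,.029,-.056,.056,0,.02)],'jar_tray':[box(-.041,.041,-.08,.08,0,.02)],
'tool_tray':[box(-.041,.041,-.094,.094,0,.012)],'mug':cyl([(.04,0),(.04,.092)]),'brush_pot':cyl([(.038,0),(.038,.085)])}
S=4
def render(parts,p,ci,z0=0):
    c,s=np.cos(p[2]),np.sin(p[2]);R=np.array([[c,-s,0],[s,c,0],[0,0,1]]);im=np.zeros((384*S,512*S),np.uint8)
    for P in parts:
        X=P@R.T+[p[0],p[1],z0]; q=(np.array(ci['R'])@X.T).T+ci['t']; q=q@np.array(ci['mtx']).T; uv=(q[:,:2]/q[:,2:]+.5)*S
        cv2.fillConvexPoly(im,cv2.convexHull(np.float32(uv)).round().astype(np.int32),1)
    return im
def fit(q,obs,p0,z0=0):
    big=[(ci,cv2.resize(m.astype(np.uint8),None,fx=S,fy=S,interpolation=0)) for ci,m in obs]
    rnd=not('tray' in q or q=='scraper')
    def cost(v):
        p=list(v[:2])+([0] if rnd else [v[2]]); e=0
        for ci,m in big:
            a=render(M[q],p,ci,z0); e+=1-(a&m).sum()/max(1,(a|m).sum())
        return e/len(big)
    best=None
    for y in ([0] if rnd else np.arange(0,2*np.pi if q=='scraper' else np.pi,np.pi/6)):
        v0=np.array(list(p0[:2])+([] if rnd else [y]))
        sim=np.vstack([v0]+[v0+d for d in np.diag([.012,.012,.25])[:len(v0),:len(v0)]])
        o=minimize(cost,v0,method='Nelder-Mead',options=dict(initial_simplex=sim,xatol=2e-4,fatol=1e-4,maxfev=120))
        if best is None or o.fun<best.fun: best=o
    return best.x,best.fun
E
cat > m1.py <<'E'
from fit import *
np.set_printoptions(precision=4,suppress=True)
C={c:r.camera_info(c) for c in('scene','side')}
for c in C: r.snapshot(c)
for q in M:
    D={c:[(x['region'],x['bbox'],x['p']) for x in r.masks_of(c,q)] for c in C}
    def base(c,b): 
        return ray(c,(b[0]+b[2])/2,(b[1]+b[3])/2,M[q][0][:,2].max()/2,C[c])[:2]
    for m,b,p in D['scene']:
        if p<.3: print(q,'scene low',b,p);continue
        P=base('scene',b)
        js=[(np.linalg.norm(base('side',k[1])-P),i) for i,k in enumerate(D['side'])]
        j=min(js) if js else (9,0)
        if j[0]>.06: print(q,'unmatched scene',np.round(b),round(p,2),P); continue
        ms=D['side'][j[1]][0]
        both=fit(q,[(C['scene'],m),(C['side'],ms)],P)
        e=[fit(q,[(C['side'],ms)],P),] if 'tray' in q or q=='scraper' else [fit(q,[(C['scene'],m)],P),fit(q,[(C['side'],ms)],P)]
        print(q,round(p,2),both[0],round(both[1],3),'|',*[f'{x[0]} {x[1]:.2f}' for x in e])
    print('  side n',[(np.round(k[1]).tolist(),round(k[2],2),base('side',k[1])) for k in D['side']] if len(D['side'])!=len(D['scene']) else '')
print(r.get_state()['clock'])
E
time python3 m1.py
```

```text
ink_bottle_a 0.78 [0.4207 0.1547] 0.082 | [0.4196 0.1538] 0.09 [0.4208 0.1547] 0.07
  side n [([150.0, 264.0, 176.0, 307.0], 0.89, array([ 0.3518, -0.277 ])), ([200.0, 145.0, 210.0, 179.0], 0.54, array([0.4265, 0.1446])), ([183.0, 235.0, 256.0, 267.0], 0.46, array([ 0.4444, -0.2027])), ([210.0, 176.0, 236.0, 211.0], 0.16, array([ 0.4619, -0.0084]))]
pigment_jar_a unmatched scene [384. 196. 407. 223.] 0.88 [0.3382 0.2983]
  side n 
scraper 0.68 [ 0.4484 -0.1649  0.3689] 0.105 | [ 0.448  -0.1654  0.3687] 0.07
scraper unmatched scene [126. 161. 167. 219.] 0.36 [ 0.7035 -0.2504]
  side n [([184.0, 233.0, 260.0, 266.0], 0.75, array([ 0.449 , -0.1788]))]
bottle_tray 0.79 [0.636  0.0021 0.1147] 0.055 | [ 0.636  -0.0017  0.1058] 0.04
  side n 
jar_tray 0.82 [ 0.5471 -0.3574  0.2651] 0.071 | [ 0.547  -0.3575  0.2717] 0.03
  side n [([249.0, 276.0, 348.0, 374.0], 0.77, array([ 0.5506, -0.3702])), ([300.0, 112.0, 347.0, 159.0], 0.23, array([0.7557, 0.2929]))]
tool_tray 0.63 [0.5614 0.3455 3.2828] 0.056 | [0.5615 0.3439 0.1374] 0.05
  side n 
mug 0.59 [0.715  0.2168] 0.087 | [0.714 0.217] 0.05 [0.7158 0.2131] 0.10
  side n 
brush_pot unmatched scene [128. 164. 167. 220.] 0.62 [ 0.7264 -0.2094]
  side n 
1.8
real	0m50.502s
user	0m33.175s
sys	0m13.081s
```

```bash
cat > m2.py <<'E'
from fit import *
np.set_printoptions(precision=4,suppress=True)
C={c:r.camera_info(c) for c in('scene','side')}
for c in C:
  r.snapshot(c)
  for q in('ink_bottle_b','pigment_jar_b','brush_pot'):
    for x in r.masks_of(c,q):
        b=x['bbox']
        if x['p']<.3: continue
        f=fit(q,[(C[c],x['region'])],ray(c,(b[0]+b[2])/2,(b[1]+b[3])/2,.03,C[c])); print(c,q,round(x['p'],2),f[0],round(f[1],2))
E
python3 m2.py
```

```text
Traceback (most recent call last):
  File "m2.py", line 10, in <module>
    f=fit(q,[(C[c],x['region'])],ray(c,(b[0]+b[2])/2,(b[1]+b[3])/2,.03,C[c])); print(c,q,round(x['p'],2),f[0],round(f[1],2))
  File "fit.py", line 31, in fit
    o=minimize(cost,v0,method='Nelder-Mead',options=dict(initial_simplex=sim,xatol=2e-4,fatol=1e-4,maxfev=120))
  File "fit.py", line 25, in cost
    a=render(M[q],p,ci,z0); e+=1-(a&m).sum()/max(1,(a|m).sum())
             ~^^^
KeyError: 'ink_bottle_b'
```

```bash
python3 -m jog '[{"dz":0.04,"dx":0.06,"dy":0.15,"wz":0.06,"hand":0},{"dx":0.06,"dy":0.15,"wz":0.06,"hand":0},{"dx":0.06,"dy":0.15,"wz":0.06,"hand":0},{"dx":0.06,"dy":0.15,"wz":0.06,"hand":0},{"dx":0.06,"dy":0.15,"wz":0.06,"hand":0}]' 20; python3 -m jog '[{"dx":0.06,"dy":0.15,"wz":0.06,"hand":0},{"dx":0.0,"dy":0.15,"wz":0.06,"hand":0},{"wz":0.06,"hand":0},{"wz":0.06,"hand":0},{"wz":0.06,"hand":0}]'
```

```text
invalid input
invalid input
```

```bash
sed -i 's/_b/_a/g' m2.py; python3 m2.py
```

```text
Traceback (most recent call last):
  File "m2.py", line 7, in <module>
    for x in r.masks_of(c,q):
             ~~~~~~~~~~^^^^^
ValueError: it knows: bottle_tray, brush_pot, ink_bottle, jar_tray, mug, pigment_jar, scraper, tool_tray
```

```bash
python3 -m jog '[{"wx":0,"wy":0,"wz":0.06,"dx":0.06,"dy":0.15,"dz":0.04,"hand":0},{"wx":0,"wy":0,"wz":0.06,"dx":0.06,"dy":0.15,"dz":0,"hand":0},{"wx":0,"wy":0,"wz":0.06,"dx":0.06,"dy":0.15,"dz":0,"hand":0},{"wx":0,"wy":0,"wz":0.06,"dx":0.06,"dy":0.15,"dz":0,"hand":0},{"wx":0,"wy":0,"wz":0.06,"dx":0.06,"dy":0.15,"dz":0,"hand":0}]' 20
```

```text
clock: 2.37
tool_pos: [0.3222, -0.3851, 0.249]
eef_rot: [0.875, 0.484, 0.0, 0.0]
contact_force: [1.2, -0.2, 0.2]
opening: 1.0
finger_force: 0.0
```

```bash
sed -i "s/('ink.*)/('ink_bottle_a','pigment_jar_a','brush_pot')/;s/masks_of(c,q)/masks_of(c,q):/;s/::/:/" m2.py; sed -n 5,8p m2.py; python3 m2.py; python3 -c "
from h import *
save('wrist','w0');ci=r.camera_info('wrist');print(ci,-np.array(ci['R']).T@ci['t'])"
```

```text
r.snapshot(c)
  for q in('ink_bottle_a','pigment_jar_a','brush_pot'):
    for x in r.masks_of(c,q):
        b=x['bbox']
scene ink_bottle_a 0.8 [0.4148 0.1507] 0.26
scene ink_bottle_a 0.64 [ 0.3525 -0.2754] 0.11
scene pigment_jar_a 0.78 [0.3427 0.2949] 0.06
scene pigment_jar_a 0.71 [0.4605 0.005 ] 0.06
scene brush_pot 0.9 [ 0.7273 -0.196 ] 0.15
side ink_bottle_a 0.88 [0.4205 0.1543] 0.09
side ink_bottle_a 0.68 [ 0.3525 -0.2785] 0.06
side pigment_jar_a 0.95 [0.4602 0.0047] 0.07
side pigment_jar_a 0.67 [ 0.4368 -0.1971] 0.7
side brush_pot 0.82 [ 0.7323 -0.1893] 0.16
{'mtx': array([[298.51166867,   0.        , 253.23499531],
       [  0.        , 298.51166867, 191.70993692],
       [  0.        ,   0.        ,   1.        ]]), 'R': array([[ 0.84297267, -0.53795521, -0.00112557],
       [-0.51234331, -0.80347339,  0.30320761],
       [-0.16401648, -0.25501905, -0.95292386]]), 't': array([-0.47975917, -0.19264486,  0.35322722])} [ 0.36365865 -0.32279429  0.39447003]
```

View pics/w0.png

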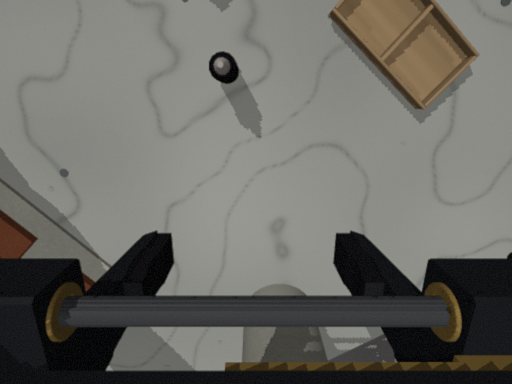

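The wrist view shows the bottle at about (224,67) with its nozzle tip near (221,64), and the jar tray around (405,45). This gives a check on the bottle position.

```bash
python3 -c "
from h import *
print(ray('wrist',221,64,.078), proj('wrist',[.3525,-.277,.078]), proj('wrist',[.547,-.357,.02]), r.get_state()['tool_pos'])"
python3 -m jog '[{"wx":0,"wy":0,"wz":0.06,"dx":0.06,"dy":0.15,"dz":0,"hand":0},{"wx":0,"wy":0,"wz":0.06,"dx":0.06,"dy":0.15,"dz":0,"hand":0},{"wx":0,"wy":0,"wz":0.06,"dx":0,"dy":0.13,"dz":0,"hand":0},{"wx":0,"wy":0,"wz":0.06,"dx":0,"dy":0,"dz":-0.1,"hand":0},{"wx":0,"wy":0,"wz":0.06,"dx":0,"dy":0,"dz":-0.1,"hand":0}]'
python3 -m jog '[{"wx":0,"wy":0,"wz":0.06,"dx":0,"dy":0,"dz":-0.1,"hand":0},{"wx":0,"wy":0,"wz":0.0,"dx":0,"dy":0,"dz":0,"hand":0}]'
```

```text
[ 0.35317702 -0.27987325  0.078     ] [218.76567114  61.72047167] [407.49810653  31.55823119] [ 0.32098912 -0.3881802   0.24857135]
clock: 3.23
tool_pos: [0.3532, -0.2787, 0.1994]
eef_rot: [0.692, 0.722, 0.001, 0.002]
contact_force: [-0.3, -1.8, -0.6]
opening: 0.999
finger_force: 0.0
clock: 3.4
tool_pos: [0.3495, -0.2789, 0.1706]
eef_rot: [0.65, 0.76, -0.0, -0.003]
contact_force: [-0.2, 0.1, 1.3]
opening: 1.001
finger_force: 0.0
```

```bash
python3 -m jog '[{"wx":0,"wy":0,"wz":0,"dx":0.01,"dy":0,"dz":-0.15,"hand":0},{"wx":0,"wy":0,"wz":0,"dx":0,"dy":0,"dz":-0.15,"hand":0},{"wx":0,"wy":0,"wz":0,"dx":0,"dy":0,"dz":-0.15,"hand":0},{"wx":0,"wy":0,"wz":0,"dx":0,"dy":0,"dz":-0.12,"hand":0},{"wx":0,"wy":0,"wz":0,"dx":0,"dy":0,"dz":0,"hand":0}]'
python3 -m jog '[{"wx":0,"wy":0,"wz":0,"dx":0,"dy":0,"dz":0,"hand":0}]'
```

```text
clock: 3.82
tool_pos: [0.3525, -0.2794, 0.0275]
eef_rot: [0.651, 0.759, -0.003, -0.003]
contact_force: [-0.2, -0.2, -0.1]
opening: 1.003
finger_force: 0.0
clock: 3.9
tool_pos: [0.3542, -0.2798, 0.031]
eef_rot: [0.651, 0.759, -0.001, -0.0]
contact_force: [-0.6, -0.6, -0.7]
opening: 0.996
finger_force: 0.0
```

```bash
python3 -m jog '[{"wx":0,"wy":0,"wz":0,"dx":0,"dy":0,"dz":-0.028,"hand":0.4},{"wx":0,"wy":0,"wz":0,"dx":0,"dy":0,"dz":0,"hand":0.5},{"wx":0,"wy":0,"wz":0,"dx":0,"dy":0,"dz":0,"hand":0.6},{"wx":0,"wy":0,"wz":0,"dx":0,"dy":0,"dz":0,"hand":1},{"wx":0,"wy":0,"wz":0,"dx":0,"dy":0,"dz":0,"hand":1}]' 15
python3 -m jog '[{"wx":0,"wy":0,"wz":0,"dx":0,"dy":0,"dz":0,"hand":1},{"wx":0,"wy":0,"wz":0,"dx":0,"dy":0,"dz":0,"hand":1},{"wx":0,"wy":0,"wz":0,"dx":0,"dy":0,"dz":0,"hand":1},{"wx":0,"wy":0,"wz":0,"dx":0,"dy":0,"dz":0,"hand":1}]'
```

```text
clock: 4.32
tool_pos: [0.3553, -0.2803, 0.0261]
eef_rot: [0.651, 0.759, 0.0, 0.001]
contact_force: [0.1, -0.7, 0.6]
opening: 0.646
finger_force: 0.0
clock: 4.65
tool_pos: [0.3545, -0.2797, 0.0248]
eef_rot: [0.65, 0.76, -0.0, -0.001]
contact_force: [-1.1, -0.0, -0.0]
opening: 0.345
finger_force: 0.3
```

```bash
python3 -m jog '[{"wx":0,"wy":0,"wz":0,"dx":0,"dy":0,"dz":0,"hand":1},{"wx":0,"wy":0,"wz":0,"dx":0,"dy":0,"dz":0,"hand":1},{"wx":0,"wy":0,"wz":0,"dx":0,"dy":0,"dz":0.12,"hand":1},{"wx":0,"wy":0,"wz":0,"dx":0,"dy":0,"dz":0.16,"hand":1},{"wx":0,"wy":0,"wz":0,"dx":0,"dy":0,"dz":0.16,"hand":1}]'
python3 -m jog '[{"wx":0,"wy":0,"wz":0,"dx":0.114,"dy":0.101,"dz":0,"hand":1},{"wx":0,"wy":0,"wz":0,"dx":0.114,"dy":0.101,"dz":0,"hand":1},{"wx":0,"wy":0,"wz":0,"dx":0.114,"dy":0.101,"dz":0,"hand":1},{"wx":0,"wy":0,"wz":0,"dx":0.114,"dy":0.101,"dz":0,"hand":1},{"wx":0,"wy":0,"wz":0,"dx":0.114,"dy":0.101,"dz":0,"hand":1}]'
python3 -m jog '[{"wx":0,"wy":0,"wz":0,"dx":0.114,"dy":0.101,"dz":0,"hand":1},{"wx":0,"wy":0,"wz":0,"dx":0.114,"dy":0.101,"dz":0,"hand":1},{"wx":0,"wy":0,"wz":0,"dx":0.114,"dy":0.101,"dz":0,"hand":1},{"wx":0,"wy":0,"wz":0,"dx":0.114,"dy":0.101,"dz":0,"hand":1},{"wx":0,"wy":0,"wz":0,"dx":0.114,"dy":0.101,"dz":0,"hand":1}]'
python3 -m jog '[{"wx":0,"wy":0,"wz":0,"dx":0,"dy":0,"dz":0,"hand":1},{"wx":0,"wy":0,"wz":0,"dx":0,"dy":0,"dz":0,"hand":1}]'
python3 -c "
from h import *
save('wrist','w1'); print(r.get_state())
print(proj('wrist',[.636,.0005,.02]),proj('wrist',[.639,-.0265,.02]))"
```

```text
clock: 5.07
tool_pos: [0.3536, -0.2789, 0.1355]
eef_rot: [0.65, 0.76, -0.0, -0.002]
contact_force: [1.6, -1.6, -0.6]
opening: 0.336
finger_force: 15.0
clock: 5.48
tool_pos: [0.498, -0.1523, 0.1347]
eef_rot: [0.65, 0.76, -0.0, -0.001]
contact_force: [1.4, 0.9, -1.0]
opening: 0.334
finger_force: 15.0
clock: 5.9
tool_pos: [0.6404, -0.0258, 0.1343]
eef_rot: [0.65, 0.76, -0.0, -0.001]
contact_force: [0.3, 0.3, -0.2]
opening: 0.333
finger_force: 15.0
clock: 6.07
tool_pos: [0.6405, -0.024, 0.1342]
eef_rot: [0.649, 0.761, 0.001, -0.001]
contact_force: [-0.7, -0.7, 0.6]
opening: 0.331
finger_force: 15.0
{'clock': 6.1167, 'q': array([ 0.25140416,  0.88259186, -0.53412264,  1.59358899,  0.56317967,
        0.82617684, -0.3568124 ]), 'qd': array([ 0.03446246, -0.01158006,  0.02980056,  0.03310274,  0.00281746,
        0.00322465, -0.00081925]), 'joint_torque': array([-2.10665993e+00, -5.68425357e+01, -7.61730641e+00, -1.30286899e+01,
       -1.50165805e-01, -1.91380377e-01, -5.03550953e-03]), 'tool_pos': array([ 0.63914964, -0.02661984,  0.13395169]), 'eef_rot': array([ 6.49676252e-01,  7.60209985e-01, -6.37023450e-04, -1.06799186e-03]), 'contact_force': array([-0.4764549 , -0.14790972, -1.17022878]), 'moment': array([-0.038861  , -0.08613044, -0.02974329]), 'finger_force': 14.99978327541612, 'opening': 0.3393959968177399}
[254.76710748 157.18391475] [253.34635143 186.70900072]
```

View pics/w1.png

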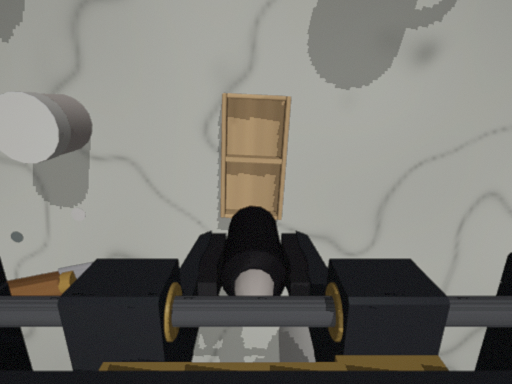

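The tray's cross wall shows at (255,159) against a predicted (255,157), so the tray pose is right and I can lower the bottle.

```bash
python3 -m jog '[{"wx":0,"wy":0,"wz":0,"dx":0,"dy":0,"dz":-0.13,"hand":1},{"wx":0,"wy":0,"wz":0,"dx":0,"dy":0,"dz":-0.13,"hand":1},{"wx":0,"wy":0,"wz":0,"dx":0,"dy":0,"dz":-0.08,"hand":1},{"wx":0,"wy":0,"wz":0,"dx":0,"dy":0,"dz":-0.04,"hand":1},{"wx":0,"wy":0,"wz":0,"dx":0,"dy":0,"dz":-0.02,"hand":1}]'
python3 -m jog '[{"wx":0,"wy":0,"wz":0,"dx":0,"dy":0,"dz":-0.008,"hand":1},{"wx":0,"wy":0,"wz":0,"dx":0,"dy":0,"dz":-0.008,"hand":1},{"wx":0,"wy":0,"wz":0,"dx":0,"dy":0,"dz":0,"hand":1},{"wx":0,"wy":0,"wz":0,"dx":0,"dy":0,"dz":0,"hand":1}]'
```

```text
clock: 6.53
tool_pos: [0.6378, -0.0289, 0.033]
eef_rot: [0.651, 0.759, -0.002, -0.002]
contact_force: [0.2, -0.7, -0.6]
opening: 0.335
finger_force: 15.0
clock: 6.87
tool_pos: [0.6404, -0.0271, 0.0319]
eef_rot: [0.65, 0.76, 0.001, 0.0]
contact_force: [0.3, -0.1, -0.3]
opening: 0.331
finger_force: 15.0
```

```bash
python3 -m jog '[{"wx":0,"wy":0,"wz":0,"dx":0,"dy":0,"dz":-0.006,"hand":1},{"wx":0,"wy":0,"wz":0,"dx":0,"dy":0,"dz":-0.004,"hand":1},{"wx":0,"wy":0,"wz":0,"dx":0,"dy":0,"dz":0,"hand":1},{"wx":0,"wy":0,"wz":0,"dx":0,"dy":0,"dz":0,"hand":1}]'
```

```text
clock: 7.2
tool_pos: [0.6402, -0.0271, 0.0288]
eef_rot: [0.65, 0.76, 0.0, -0.0]
contact_force: [-0.8, -0.7, 3.6]
opening: 0.331
finger_force: 15.0
```

```bash
python3 -m jog '[{"wx":0,"wy":0,"wz":0,"dx":0,"dy":0,"dz":0,"hand":0.5},{"wx":0,"wy":0,"wz":0,"dx":0,"dy":0,"dz":0,"hand":0.3},{"wx":0,"wy":0,"wz":0,"dx":0,"dy":0,"dz":0,"hand":0.1},{"wx":0,"wy":0,"wz":0,"dx":0,"dy":0,"dz":0,"hand":0},{"wx":0,"wy":0,"wz":0,"dx":0,"dy":0,"dz":0.1,"hand":0}]'
python3 -m jog '[{"wx":0,"wy":0,"wz":0,"dx":0,"dy":0,"dz":0.16,"hand":0},{"wx":0,"wy":0,"wz":0,"dx":0,"dy":0,"dz":0.16,"hand":0},{"wx":0,"wy":0,"wz":0,"dx":0,"dy":0,"dz":0.16,"hand":0},{"wx":0,"wy":0,"wz":0,"dx":-0.11,"dy":0.091,"dz":0,"hand":0},{"wx":0,"wy":0,"wz":0,"dx":-0.11,"dy":0.091,"dz":0,"hand":0}]'
python3 -m jog '[{"wx":0,"wy":0,"wz":0,"dx":-0.11,"dy":0.091,"dz":0,"hand":0},{"wx":0,"wy":0,"wz":0,"dx":-0.11,"dy":0.091,"dz":0,"hand":0},{"wx":0,"wy":0,"wz":0,"dx":-0.11,"dy":0.091,"dz":0,"hand":0},{"wx":0,"wy":0,"wz":0,"dx":-0.11,"dy":0.091,"dz":0,"hand":0},{"wx":0,"wy":0,"wz":0,"dx":-0.11,"dy":0.06,"dz":0,"hand":0}]'
python3 -m jog '[{"wx":0,"wy":0,"wz":0,"dx":0,"dy":0,"dz":0,"hand":0},{"wx":0,"wy":0,"wz":0,"dx":0,"dy":0,"dz":0,"hand":0}]'
python3 -c "
from h import *
save('scene','s1'); im=save('wrist','w2'); print(r.get_state()['tool_pos'],r.get_state()['tool_pos'])
print(proj('wrist',[.4207,.1547,.078]),[(x['bbox'],x['p']) for x in r.search_frame('wrist','ink_bottle')])
c=cv2.imread('pics/s1.png')[120:300,180:420]; w=cv2.imread('pics/w2.png'); c=cv2.resize(c,None,fx=1.6,fy=1.6); 
h=np.zeros((384,800,3),np.uint8); h[:288,:384]=c[:, :384]; h[:312,384:]=cv2.resize(w,(416,312)); cv2.imwrite('pics/c1.png',h)"
```

```text
clock: 7.62
tool_pos: [0.6363, -0.0277, 0.0493]
eef_rot: [0.65, 0.76, -0.003, -0.003]
contact_force: [-0.1, 0.2, -0.2]
opening: 0.687
finger_force: 0.0
clock: 8.03
tool_pos: [0.5872, 0.0177, 0.1758]
eef_rot: [0.652, 0.758, 0.003, 0.002]
contact_force: [-0.6, 2.2, -1.4]
opening: 0.997
finger_force: 0.0
clock: 8.45
tool_pos: [0.4459, 0.1268, 0.1736]
eef_rot: [0.65, 0.76, 0.001, -0.001]
contact_force: [0.6, 1.1, 0.3]
opening: 1.003
finger_force: 0.0
clock: 8.62
tool_pos: [0.446, 0.1253, 0.1735]
eef_rot: [0.649, 0.761, -0.0, -0.001]
contact_force: [0.7, 0.0, -0.4]
opening: 1.004
finger_force: 0.0
[0.4482302  0.12393319 0.17331568] [0.4482302  0.12393319 0.17331568]
[225.56519397 152.61329444] [([211.6, 125.5, 247.8, 166.5], 0.58), ([361.2, 248.0, 428.2, 337.3], 0.55)]
```

View pics/c1.png

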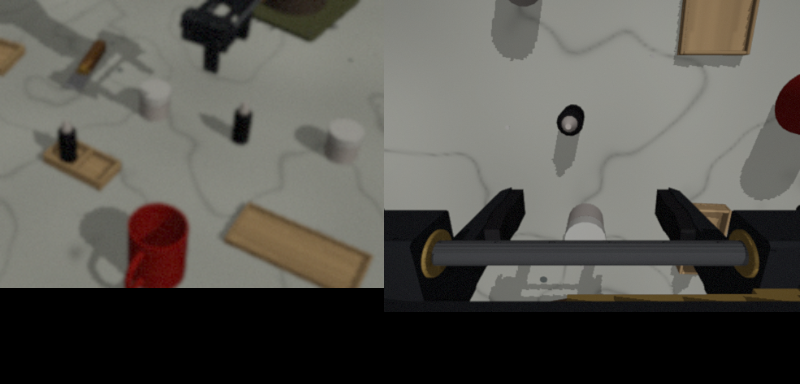

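Bottle one stands in its bay. The second bottle's nozzle tip is at about (230,153) in the wrist picture.

```bash
python3 -c "
from h import *
im=cv2.imread('pics/w2.png'); g=cv2.cvtColor(im,6)[120:170,200:260]
m=(g<45).astype(np.uint8); n,l,s,c=cv2.connectedComponentsWithStats(m); print(s,c)
u,v=np.argwhere(g[10:42,10:45]>150).mean(0)[::-1]+[210,130]; print(u,v)
print(ray('wrist',u,v,.077),ray('wrist',225.6,152.6,.078),r.get_state()['tool_pos'])
"
```

```text
[[   0    0   60   50 2366]
 [  13    9   33   38  634]] [[29.1737109  24.0896027 ]
 [30.71766562 26.03154574]]
225.0 157.0
[0.42094918 0.1506178  0.077     ] [0.42104724 0.15449268 0.078     ] [0.44846941 0.12367538 0.17322063]
```

```bash
python3 -c "
from fit import *
ci=r.camera_info('wrist')
for p in([.4207,.1547,0],[.4207,.1517,0],[.424,.152,0]):
    a=np.argwhere(render(M['ink_bottle_a'][:1],p,ci)); print(p,a.min(0)[::-1]/4-.5,a.max(0)[::-1]/4-.5)
"
```

```text
[0.4207, 0.1547, 0] [210.5 125. ] [245.75 164.5 ]
[0.4207, 0.1517, 0] [210.25 128.  ] [245.5  167.75]
[0.424, 0.152, 0] [214.   128.25] [248.5 168. ]
```

```bash
python3 -m jog '[{"wx":0,"wy":0,"wz":0,"dx":-0.104,"dy":0.112,"dz":0,"hand":0},{"wx":0,"wy":0,"wz":0,"dx":0,"dy":0,"dz":-0.15,"hand":0},{"wx":0,"wy":0,"wz":0,"dx":0,"dy":0,"dz":-0.15,"hand":0},{"wx":0,"wy":0,"wz":0,"dx":0,"dy":0,"dz":-0.15,"hand":0},{"wx":0,"wy":0,"wz":0,"dx":0,"dy":0,"dz":-0.13,"hand":0}]'
python3 -m jog '[{"wx":0,"wy":0,"wz":0,"dx":0,"dy":0,"dz":0,"hand":0.3},{"wx":0,"wy":0,"wz":0,"dx":0,"dy":0,"dz":0,"hand":0.5},{"wx":0,"wy":0,"wz":0,"dx":0,"dy":0,"dz":0,"hand":0.5}]'
```

```text
clock: 9.18
tool_pos: [0.4227, 0.1508, 0.0268]
eef_rot: [0.651, 0.759, -0.002, 0.0]
contact_force: [5.0, 40.3, -0.7]
opening: 0.997
finger_force: 0.0
clock: 9.43
tool_pos: [0.423, 0.1537, 0.0296]
eef_rot: [0.651, 0.759, 0.002, -0.001]
contact_force: [-0.4, -0.3, -0.1]
opening: 0.798
finger_force: 0.0
```

A 40 N y-spike showed at the end of the descent, so I check with a picture before going on.

```bash
python3 -c "
from h import *
print(r.get_state())
save('side','d1');save('scene','s2')
a=cv2.imread('pics/s2.png')[90:320,110:430]; b=cv2.imread('pics/d1.png')[80:340,120:420]
h=np.zeros((400,800,3),np.uint8); h[:288,:400]=cv2.resize(a,(400,288)); h[:347,400:]=cv2.resize(b,(400,347)); cv2.imwrite('pics/c2.png',h)"
```

```text
{'clock': 9.4333, 'q': array([-0.41714869,  0.89097263, -0.04990512,  2.22416676,  0.96051283,
        0.04240292, -1.25472071]), 'qd': array([ 0.01639711, -0.0404801 , -0.0143165 ,  0.00472446,  0.00748857,
        0.00389516, -0.01100934]), 'joint_torque': array([-6.62014447e-01, -4.42269480e+01,  1.01932224e+00, -4.45992351e-01,
        2.72589060e-02, -3.33460746e-02,  1.42832869e-05]), 'tool_pos': array([0.42304193, 0.15373066, 0.02957212]), 'eef_rot': array([ 0.65068981,  0.75933969,  0.00207482, -0.00130531]), 'contact_force': array([-0.36599763, -0.27360485, -0.10237838]), 'moment': array([-0.00364476, -0.12169141,  0.00808113]), 'finger_force': 0.0, 'opening': 0.7975143712398363}
```

View pics/c2.png

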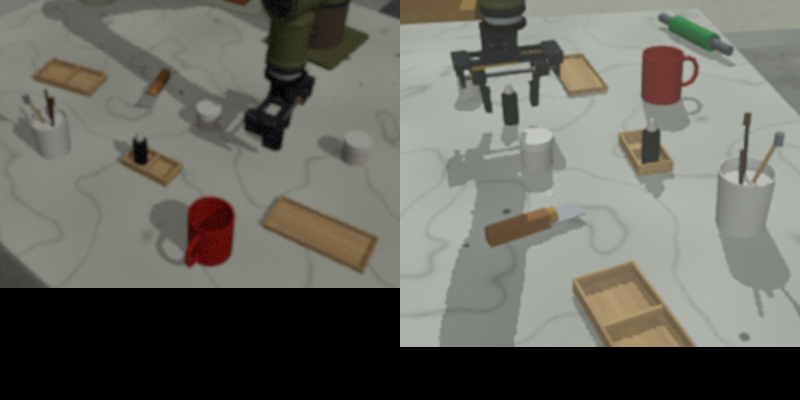

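Nothing was knocked; the spike goes with joint 6 sitting at its lower range limit of 0.04. I go down a few millimetres more and check it.

```bash
python3 -m jog '[{"wx":0,"wy":0,"wz":0,"dx":-0.004,"dy":-0.004,"dz":-0.012,"hand":0.5},{"wx":0,"wy":0,"wz":0,"dx":0,"dy":0,"dz":0,"hand":0.5},{"wx":0,"wy":0,"wz":0,"dx":0,"dy":0,"dz":0,"hand":0.5}]'
python3 -c "
from h import *
s=r.get_state();print(s['q'],s['tool_pos'],s['eef_rot'])"
```

```text
clock: 9.78
tool_pos: [0.422, 0.1522, 0.0281]
eef_rot: [0.65, 0.76, 0.001, -0.001]
contact_force: [0.7, 0.2, -0.3]
opening: 0.507
finger_force: 0.0
[-0.41287941  0.89400451 -0.05510861  2.22786652  1.14202066  0.0446292
 -1.434494  ] [0.42201768 0.15215585 0.02813284] [ 6.50433055e-01  7.59562072e-01  1.34513372e-03 -7.00096864e-04]
```

```bash
python3 -m jog '[{"wx":0,"wy":0,"wz":0,"dx":0,"dy":0,"dz":0,"hand":1},{"wx":0,"wy":0,"wz":0,"dx":0,"dy":0,"dz":0,"hand":1},{"wx":0,"wy":0,"wz":0,"dx":0,"dy":0,"dz":0,"hand":1},{"wx":0,"wy":0,"wz":0,"dx":0,"dy":0,"dz":0,"hand":1},{"wx":0,"wy":0,"wz":0,"dx":0,"dy":0,"dz":0,"hand":1}]' 15
python3 -m jog '[{"wx":0,"wy":0,"wz":0,"dx":0,"dy":0,"dz":0.03,"hand":1},{"wx":0,"wy":0,"wz":0,"dx":0,"dy":0,"dz":0.06,"hand":1},{"wx":0,"wy":0,"wz":0,"dx":0,"dy":0,"dz":0.1,"hand":1},{"wx":0,"wy":0,"wz":0,"dx":0,"dy":0,"dz":0.12,"hand":1},{"wx":0,"wy":0,"wz":0,"dx":0,"dy":0,"dz":0.13,"hand":1}]'
```

```text
clock: 10.2
tool_pos: [0.4213, 0.1519, 0.0271]
eef_rot: [0.65, 0.76, -0.0, -0.001]
contact_force: [-0.4, -0.3, 5.7]
opening: 0.34
finger_force: 15.0
clock: 10.62
tool_pos: [0.4197, 0.1512, 0.1373]
eef_rot: [0.65, 0.76, -0.002, -0.002]
contact_force: [1.0, 0.2, -0.4]
opening: 0.332
finger_force: 15.0
```

```bash
python3 -m jog '[{"wx":0,"wy":0,"wz":0,"dx":0.141,"dy":-0.083,"dz":0,"hand":1},{"wx":0,"wy":0,"wz":0,"dx":0.141,"dy":-0.083,"dz":0,"hand":1},{"wx":0,"wy":0,"wz":0,"dx":0.141,"dy":-0.083,"dz":0,"hand":1},{"wx":0,"wy":0,"wz":0,"dx":0.141,"dy":-0.083,"dz":0,"hand":1},{"wx":0,"wy":0,"wz":0,"dx":0.141,"dy":-0.083,"dz":0,"hand":1}]'
python3 -m jog '[{"wx":0,"wy":0,"wz":0,"dx":0.141,"dy":-0.083,"dz":0,"hand":1},{"wx":0,"wy":0,"wz":0,"dx":0,"dy":0,"dz":0,"hand":1},{"wx":0,"wy":0,"wz":0,"dx":0,"dy":0,"dz":0,"hand":1}]'
python3 -c "
from h import *
for i in range(3): r.snapshot('scene');print(r.get_state()['tool_pos'])"
```

```text
clock: 11.03
tool_pos: [0.5981, 0.0462, 0.1365]
eef_rot: [0.65, 0.76, -0.001, -0.001]
contact_force: [1.6, 1.4, -0.1]
opening: 0.335
finger_force: 15.0
clock: 11.28
tool_pos: [0.6334, 0.025, 0.1356]
eef_rot: [0.652, 0.758, -0.001, -0.001]
contact_force: [-0.6, 0.6, -0.8]
opening: 0.333
finger_force: 15.0
[0.63175853 0.0270271  0.13582614]
[0.63102861 0.02816971 0.13611316]
[0.63083856 0.02865167 0.13640219]
```

```bash
python3 -m jog '[{"wx":0,"wy":0,"wz":0,"dx":0,"dy":0,"dz":-0.13,"hand":1},{"wx":0,"wy":0,"wz":0,"dx":0,"dy":0,"dz":-0.13,"hand":1},{"wx":0,"wy":0,"wz":0,"dx":0,"dy":0,"dz":-0.08,"hand":1},{"wx":0,"wy":0,"wz":0,"dx":0,"dy":0,"dz":-0.04,"hand":1},{"wx":0,"wy":0,"wz":0,"dx":0,"dy":0,"dz":-0.02,"hand":1}]'
python3 -m jog '[{"wx":0,"wy":0,"wz":0,"dx":0,"dy":0,"dz":-0.008,"hand":1},{"wx":0,"wy":0,"wz":0,"dx":0,"dy":0,"dz":-0.004,"hand":1},{"wx":0,"wy":0,"wz":0,"dx":0,"dy":0,"dz":0,"hand":1},{"wx":0,"wy":0,"wz":0,"dx":0,"dy":0,"dz":0,"hand":1}]'
```

```text
clock: 11.85
tool_pos: [0.6306, 0.0283, 0.0354]
eef_rot: [0.649, 0.761, -0.002, -0.002]
contact_force: [-0.7, -0.5, -0.1]
opening: 0.329
finger_force: 15.0
clock: 12.18
tool_pos: [0.6333, 0.0275, 0.0349]
eef_rot: [0.65, 0.76, 0.0, -0.0]
contact_force: [-1.0, 0.8, 0.3]
opening: 0.336
finger_force: 15.0
```

```bash
python3 -m jog '[{"wx":0,"wy":0,"wz":0,"dx":0,"dy":0,"dz":-0.008,"hand":1},{"wx":0,"wy":0,"wz":0,"dx":0,"dy":0,"dz":0,"hand":1},{"wx":0,"wy":0,"wz":0,"dx":0,"dy":0,"dz":0,"hand":1}]'
python3 -m jog '[{"wx":0,"wy":0,"wz":0,"dx":0,"dy":0,"dz":-0.004,"hand":1},{"wx":0,"wy":0,"wz":0,"dx":0,"dy":0,"dz":0,"hand":1}]'
```

```text
clock: 12.43
tool_pos: [0.6326, 0.0271, 0.0319]
eef_rot: [0.65, 0.76, -0.0, -0.001]
contact_force: [-0.0, -0.6, -0.6]
opening: 0.337
finger_force: 15.0
clock: 12.6
tool_pos: [0.6327, 0.0272, 0.0312]
eef_rot: [0.65, 0.76, -0.0, -0.0]
contact_force: [-0.4, 0.1, 4.1]
opening: 0.334
finger_force: 15.0
```

```bash
python3 -m jog '[{"wx":0,"wy":0,"wz":0,"dx":0,"dy":0,"dz":0,"hand":0.5},{"wx":0,"wy":0,"wz":0,"dx":0,"dy":0,"dz":0,"hand":0.3},{"wx":0,"wy":0,"wz":0,"dx":0,"dy":0,"dz":0,"hand":0.1},{"wx":0,"wy":0,"wz":0,"dx":0,"dy":0,"dz":0,"hand":0},{"wx":0,"wy":0,"wz":0,"dx":0,"dy":0,"dz":0.1,"hand":0}]'
python3 -m jog '[{"wx":0,"wy":0,"wz":0,"dx":0,"dy":0,"dz":0.16,"hand":0},{"wx":0,"wy":0,"wz":0,"dx":0,"dy":0,"dz":0.16,"hand":0},{"wx":0,"wy":0,"wz":0,"dx":0,"dy":0,"dz":0.16,"hand":0},{"wx":0,"wy":0,"wz":0,"dx":-0.138,"dy":-0.018,"dz":0,"hand":0},{"wx":0,"wy":0,"wz":0,"dx":-0.138,"dy":-0.018,"dz":0,"hand":0}]'
python3 -m jog '[{"wx":0,"wy":0,"wz":0,"dx":-0.138,"dy":-0.018,"dz":0,"hand":0},{"wx":0,"wy":0,"wz":0,"dx":-0.138,"dy":-0.06,"dz":0,"hand":0},{"wx":0,"wy":0,"wz":0,"dx":-0.138,"dy":-0.1,"dz":0,"hand":0},{"wx":0,"wy":0,"wz":0,"dx":0,"dy":0,"dz":0,"hand":0},{"wx":0,"wy":0,"wz":0,"dx":0,"dy":0,"dz":0,"hand":0}]'
cat > j.py <<'E'
from fit import *
import sys
np.set_printoptions(precision=4,suppress=True)
q=sys.argv[1]; p0=[float(x) for x in sys.argv[2:4]]
im=save('wrist',sys.argv[4]); ci=r.camera_info('wrist')
for x in r.masks_of('wrist',q): print(np.round(x['bbox']),round(x['p'],2),*fit(q,[(ci,x['region'])],p0))
print(proj('wrist',p0+[0],ci),*[r.get_state()['tool_pos'] for _ in range(1)])
E
python3 j.py pigment_jar .4603 .005 w3; python3 m2.py|grep -v brush
```

```text
clock: 13.02
tool_pos: [0.6293, 0.0261, 0.0517]
eef_rot: [0.65, 0.76, -0.004, -0.003]
contact_force: [-0.7, 0.5, 0.2]
opening: 0.689
finger_force: 0.0
clock: 13.43
tool_pos: [0.5661, 0.0196, 0.1784]
eef_rot: [0.651, 0.759, 0.003, 0.002]
contact_force: [-0.1, -0.4, -0.8]
opening: 0.998
finger_force: 0.0
clock: 13.85
tool_pos: [0.4586, -0.0276, 0.1756]
eef_rot: [0.651, 0.759, -0.002, -0.001]
contact_force: [0.7, -0.0, 0.6]
opening: 1.0
finger_force: 0.0
scene ink_bottle_a 0.79 [0.6269 0.0257] 0.11
scene ink_bottle_a 0.57 [ 0.635 -0.03 ] 0.08
scene pigment_jar_a 0.88 [0.3428 0.2949] 0.05
side ink_bottle_a 0.69 [ 0.6432 -0.0113] 0.11
side ink_bottle_a 0.63 [0.6347 0.0427] 0.23
side pigment_jar_a 0.84 [0.3432 0.294 ] 0.08
side pigment_jar_a 0.72 [0.4602 0.0036] 0.07Traceback (most recent call last):
  File "j.py", line 6, in <module>
    for x in r.masks_of('wrist',q): print(np.round(x['bbox']),round(x['p'],2),*fit(q,[(ci,x['region'])],p0))
                                                                               ~~~^^^^^^^^^^^^^^^^^^^^^^^^^
  File "fit.py", line 31, in fit
    o=minimize(cost,v0,method='Nelder-Mead',options=dict(initial_simplex=sim,xatol=2e-4,fatol=1e-4,maxfev=120))
    res = _minimize_neldermead(fun, x0, args, callback, bounds=bounds,
                               **options)
    fsim[k] = func(sim[k])
              ~~~~^^^^^^^^
    fx = function(np.copy(x), *(wrapper_args + args))
  File "fit.py", line 25, in cost
    a=render(M[q],p,ci,z0); e+=1-(a&m).sum()/max(1,(a|m).sum())
             ~^^^
KeyError: 'pigment_jar'
```

View pics/w3.png

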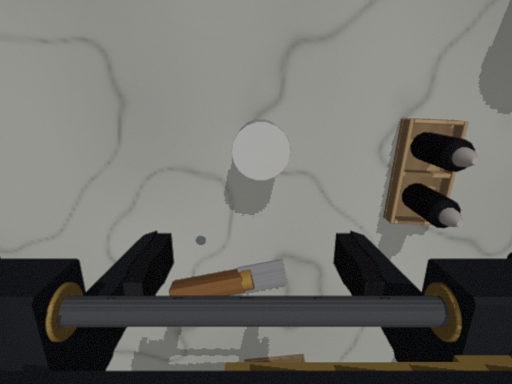

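Both bottles stand in their bays. The jar's lid centres at about (261,151).

```bash
python3 -c "
from h import *
print(ray('wrist',261,151,.052),proj('wrist',[.4602,.0045,.052]),r.get_state()['tool_pos'],r.get_state()['q'],r.get_state()['clock'])"
```

```text
[0.46301553 0.00644221 0.052     ] [257.59690962 152.6199615 ] [ 0.46106156 -0.02532814  0.17553637] [ 0.38942194  0.66750988 -0.69430815  2.09226971  0.72585826  0.63813756
 -0.65420589] 14.35
```

```bash
python3 -m jog '[{"wx":0,"wy":0,"wz":0,"dx":0.006,"dy":0.126,"dz":0,"hand":0},{"wx":0,"wy":0,"wz":0,"dx":0,"dy":0,"dz":-0.15,"hand":0},{"wx":0,"wy":0,"wz":0,"dx":0,"dy":0,"dz":-0.15,"hand":0},{"wx":0,"wy":0,"wz":0,"dx":0,"dy":0,"dz":-0.15,"hand":0},{"wx":0,"wy":0,"wz":0,"dx":0,"dy":0,"dz":-0.12,"hand":0}]'
python3 -m jog '[{"wx":0,"wy":0,"wz":0,"dx":0,"dy":0,"dz":-0.016,"hand":0},{"wx":0,"wy":0,"wz":0,"dx":0,"dy":0,"dz":0,"hand":0},{"wx":0,"wy":0,"wz":0,"dx":0,"dy":0,"dz":0,"hand":0}]'
```

```text
clock: 14.77
tool_pos: [0.4618, 0.006, 0.0312]
eef_rot: [0.65, 0.76, -0.001, -0.002]
contact_force: [0.0, 0.1, -0.8]
opening: 1.0
finger_force: 0.0
clock: 15.02
tool_pos: [0.4628, 0.0063, 0.0299]
eef_rot: [0.65, 0.76, -0.0, -0.0]
contact_force: [-0.4, -0.6, 0.4]
opening: 1.001
finger_force: 0.0
```

```bash
python3 -m jog '[{"wx":0,"wy":0,"wz":0,"dx":0,"dy":0,"dz":-0.016,"hand":0.1},{"wx":0,"wy":0,"wz":0,"dx":0,"dy":0,"dz":0,"hand":0.3},{"wx":0,"wy":0,"wz":0,"dx":0,"dy":0,"dz":0,"hand":1},{"wx":0,"wy":0,"wz":0,"dx":0,"dy":0,"dz":0,"hand":1},{"wx":0,"wy":0,"wz":0,"dx":0,"dy":0,"dz":0,"hand":1}]' 20
python3 -m jog '[{"wx":0,"wy":0,"wz":0,"dx":0,"dy":0,"dz":0,"hand":1},{"wx":0,"wy":0,"wz":0,"dx":0,"dy":0,"dz":0,"hand":1},{"wx":0,"wy":0,"wz":0,"dx":0,"dy":0,"dz":0,"hand":1}]'
python3 -m jog '[{"wx":0,"wy":0,"wz":0,"dx":0,"dy":0,"dz":0.1,"hand":1},{"wx":0,"wy":0,"wz":0,"dx":0,"dy":0,"dz":0.15,"hand":1},{"wx":0,"wy":0,"wz":0,"dx":0,"dy":0,"dz":0.15,"hand":1},{"wx":0,"wy":0,"wz":0,"dx":0,"dy":0,"dz":0,"hand":1},{"wx":0,"wy":0,"wz":0,"dx":0,"dy":0,"dz":0,"hand":1}]'
```

```text
clock: 15.43
tool_pos: [0.4624, 0.0056, 0.0257]
eef_rot: [0.65, 0.76, -0.0, -0.0]
contact_force: [-1.1, 0.4, 1.9]
opening: 0.647
finger_force: 0.9
clock: 15.68
tool_pos: [0.4619, 0.0055, 0.0255]
eef_rot: [0.65, 0.76, -0.001, -0.001]
contact_force: [-1.1, -0.3, 6.5]
opening: 0.6
finger_force: 20.0
clock: 16.1
tool_pos: [0.4635, 0.0057, 0.1266]
eef_rot: [0.651, 0.759, 0.001, 0.001]
contact_force: [-0.3, -0.6, -1.2]
opening: 0.605
finger_force: 20.0
```

```bash
python3 -m jog '[{"wx":0,"wy":0,"wz":0,"dx":0.0344,"dy":-0.1457,"dz":0,"hand":1},{"wx":0,"wy":0,"wz":0,"dx":0.0344,"dy":-0.1457,"dz":0,"hand":1},{"wx":0,"wy":0,"wz":0,"dx":0.0344,"dy":-0.1457,"dz":0,"hand":1},{"wx":0,"wy":0,"wz":0,"dx":0.0344,"dy":-0.1457,"dz":0,"hand":1},{"wx":0,"wy":0,"wz":0,"dx":0.0344,"dy":-0.1457,"dz":0,"hand":1}]'
python3 -m jog '[{"wx":0,"wy":0,"wz":0,"dx":0.0344,"dy":-0.1457,"dz":0,"hand":1},{"wx":0,"wy":0,"wz":0,"dx":0.0344,"dy":-0.1457,"dz":0,"hand":1},{"wx":0,"wy":0,"wz":0,"dx":0.0344,"dy":-0.1457,"dz":0,"hand":1},{"wx":0,"wy":0,"wz":0,"dx":0.0344,"dy":-0.1457,"dz":0,"hand":1},{"wx":0,"wy":0,"wz":0,"dx":0.0344,"dy":-0.1457,"dz":0,"hand":1}]'
python3 -m jog '[{"wx":0,"wy":0,"wz":0,"dx":0.0344,"dy":-0.1457,"dz":0,"hand":1},{"wx":0,"wy":0,"wz":0,"dx":0,"dy":0,"dz":0,"hand":1},{"wx":0,"wy":0,"wz":0,"dx":0,"dy":0,"dz":0,"hand":1}]'
python3 -c "
from h import *
save('wrist','w4');s=r.get_state();print(s['tool_pos'],s['q'])
print(proj('wrist',[.547,-.3575,.02]),proj('wrist',[.5573,-.395,.02]))"
```

```text
clock: 16.52
tool_pos: [0.5043, -0.1783, 0.1233]
eef_rot: [0.65, 0.76, -0.002, -0.002]
contact_force: [1.1, 0.0, -1.5]
opening: 0.601
finger_force: 20.0
clock: 16.93
tool_pos: [0.547, -0.3604, 0.1226]
eef_rot: [0.65, 0.76, -0.002, -0.002]
contact_force: [1.4, 0.2, -1.0]
opening: 0.603
finger_force: 20.0
clock: 17.18
tool_pos: [0.5551, -0.3976, 0.1219]
eef_rot: [0.652, 0.758, -0.002, -0.002]
contact_force: [0.0, 1.2, -1.4]
opening: 0.602
finger_force: 20.0
[ 0.55563962 -0.39466298  0.12252051] [ 0.89409122  0.99132707 -0.72238286  1.44918436  0.72709094  0.98555022
  0.13831846]
[250.42666712 147.18467527] [255.60660404 191.40503194]
```

View pics/w4.png

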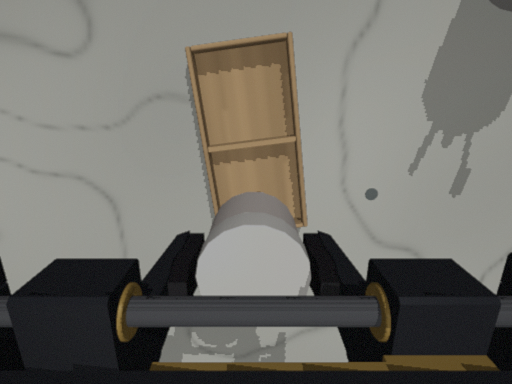

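The cross wall centre is at (252,144) against a predicted (250,147), within 2 mm. I lower the jar.

```bash
python3 -m jog '[{"wx":0,"wy":0,"wz":0,"dx":0.01,"dy":0.006,"dz":-0.12,"hand":1},{"wx":0,"wy":0,"wz":0,"dx":0,"dy":0,"dz":-0.12,"hand":1},{"wx":0,"wy":0,"wz":0,"dx":0,"dy":0,"dz":-0.07,"hand":1},{"wx":0,"wy":0,"wz":0,"dx":0,"dy":0,"dz":-0.03,"hand":1},{"wx":0,"wy":0,"wz":0,"dx":0,"dy":0,"dz":-0.01,"hand":1}]'
python3 -m jog '[{"wx":0,"wy":0,"wz":0,"dx":0,"dy":0,"dz":-0.004,"hand":1},{"wx":0,"wy":0,"wz":0,"dx":0,"dy":0,"dz":0,"hand":1},{"wx":0,"wy":0,"wz":0,"dx":0,"dy":0,"dz":0,"hand":1}]'
```

```text
clock: 17.65
tool_pos: [0.5583, -0.3917, 0.0356]
eef_rot: [0.649, 0.76, -0.001, -0.003]
contact_force: [0.0, -0.2, -0.8]
opening: 0.604
finger_force: 20.0
clock: 17.9
tool_pos: [0.5604, -0.3937, 0.0382]
eef_rot: [0.65, 0.76, -0.0, 0.001]
contact_force: [-0.1, 0.5, -1.2]
opening: 0.6
finger_force: 20.0
```

```bash
python3 -m jog '[{"wx":0,"wy":0,"wz":0,"dx":-0.008,"dy":-0.004,"dz":-0.02,"hand":1},{"wx":0,"wy":0,"wz":0,"dx":0,"dy":0,"dz":-0.006,"hand":1},{"wx":0,"wy":0,"wz":0,"dx":0,"dy":0,"dz":0,"hand":1},{"wx":0,"wy":0,"wz":0,"dx":0,"dy":0,"dz":0,"hand":1}]'
python3 -m jog '[{"wx":0,"wy":0,"wz":0,"dx":0,"dy":0,"dz":-0.004,"hand":1},{"wx":0,"wy":0,"wz":0,"dx":0,"dy":0,"dz":0,"hand":1}]'
```

```text
clock: 18.23
tool_pos: [0.5572, -0.3946, 0.0302]
eef_rot: [0.65, 0.76, -0.001, -0.001]
contact_force: [-0.6, 0.1, -0.5]
opening: 0.603
finger_force: 20.0
clock: 18.4
tool_pos: [0.5575, -0.3945, 0.0297]
eef_rot: [0.65, 0.76, -0.001, -0.0]
contact_force: [-1.2, 0.4, 2.7]
opening: 0.606
finger_force: 20.0
```

```bash
python3 -m jog '[{"wx":0,"wy":0,"wz":0,"dx":0,"dy":0,"dz":0,"hand":0.3},{"wx":0,"wy":0,"wz":0,"dx":0,"dy":0,"dz":0,"hand":0.1},{"wx":0,"wy":0,"wz":0,"dx":0,"dy":0,"dz":0,"hand":0},{"wx":0,"wy":0,"wz":0,"dx":0,"dy":0,"dz":0,"hand":0},{"wx":0,"wy":0,"wz":0,"dx":0,"dy":0,"dz":0.1,"hand":0}]'
python3 -m jog '[{"wx":0,"wy":0,"wz":0,"dx":0,"dy":0,"dz":0.16,"hand":0},{"wx":0,"wy":0,"wz":0,"dx":0,"dy":0,"dz":0.16,"hand":0},{"wx":0,"wy":0,"wz":0,"dx":0,"dy":0,"dz":0.16,"hand":0},{"wx":0,"wy":0,"wz":0,"dx":-0.0477,"dy":0.153,"dz":0,"hand":0},{"wx":0,"wy":0,"wz":0,"dx":-0.0477,"dy":0.153,"dz":0,"hand":0}]'
python3 -m jog '[{"wx":0,"wy":0,"wz":0,"dx":-0.0477,"dy":0.153,"dz":0,"hand":0},{"wx":0,"wy":0,"wz":0,"dx":-0.0477,"dy":0.153,"dz":0,"hand":0},{"wx":0,"wy":0,"wz":0,"dx":-0.0477,"dy":0.153,"dz":0,"hand":0},{"wx":0,"wy":0,"wz":0,"dx":-0.0477,"dy":0.153,"dz":0,"hand":0},{"wx":0,"wy":0,"wz":0,"dx":-0.0477,"dy":0.153,"dz":0,"hand":0}]'
python3 -m jog '[{"wx":0,"wy":0,"wz":0,"dx":-0.0477,"dy":0.153,"dz":0,"hand":0},{"wx":0,"wy":0,"wz":0,"dx":-0.0477,"dy":0.153,"dz":0,"hand":0},{"wx":0,"wy":0,"wz":0,"dx":-0.0477,"dy":0.153,"dz":0,"hand":0},{"wx":0,"wy":0,"wz":0,"dx":-0.0477,"dy":0.153,"dz":0,"hand":0},{"wx":0,"wy":0,"wz":0,"dx":-0.0477,"dy":0.153,"dz":0,"hand":0}]'
python3 -m jog '[{"wx":0,"wy":0,"wz":0,"dx":-0.0477,"dy":0.153,"dz":0,"hand":0},{"wx":0,"wy":0,"wz":0,"dx":-0.0477,"dy":0.153,"dz":0,"hand":0},{"wx":0,"wy":0,"wz":0,"dx":-0.0477,"dy":0.153,"dz":0,"hand":0},{"wx":0,"wy":0,"wz":0,"dx":-0.0477,"dy":0.153,"dz":0,"hand":0},{"wx":0,"wy":0,"wz":0,"dx":0,"dy":0,"dz":0,"hand":0}]'
sed -i "s/M\[q\]/M[{'pigment_jar':'pigment_jar_a'}.get(q,q)]/" fit.py
python3 -m jog '[{"wx":0,"wy":0,"wz":0,"dx":0,"dy":0,"dz":0,"hand":0},{"wx":0,"wy":0,"wz":0,"dx":0,"dy":0,"dz":0,"hand":0}]'
python3 j.py pigment_jar .343 .2945 w5; python3 -c "
from h import *
s=r.get_state();print(s['q'],s['clock'])"
```

```text
clock: 18.82
tool_pos: [0.554, -0.3932, 0.0497]
eef_rot: [0.65, 0.76, -0.002, -0.005]
contact_force: [-0.4, 0.6, -1.0]
opening: 0.958
finger_force: 0.0
clock: 19.23
tool_pos: [0.5355, -0.3198, 0.177]
eef_rot: [0.653, 0.758, 0.001, 0.003]
contact_force: [0.5, 1.0, -1.0]
opening: 0.998
finger_force: 0.0
clock: 19.65
tool_pos: [0.4731, -0.1251, 0.1744]
eef_rot: [0.65, 0.76, -0.0, -0.001]
contact_force: [0.5, 1.1, 0.4]
opening: 1.001
finger_force: 0.0
clock: 20.07
tool_pos: [0.4136, 0.0663, 0.1744]
eef_rot: [0.65, 0.76, -0.0, -0.001]
contact_force: [0.4, 0.5, 0.4]
opening: 1.006
finger_force: 0.0
clock: 20.48
tool_pos: [0.3641, 0.2285, 0.1754]
eef_rot: [0.645, 0.764, 0.004, -0.004]
contact_force: [-0.2, -0.2, -0.1]
opening: 0.999
finger_force: 0.0
clock: 20.65
tool_pos: [0.3665, 0.2171, 0.1741]
eef_rot: [0.65, 0.76, -0.001, -0.0]
contact_force: [0.4, 0.3, -0.2]
opening: 0.999
finger_force: 0.0
[207.  62. 275. 126.] 0.84 [0.344  0.2928] 0.02627046465411187
[242.3818  93.5055] [0.3669 0.2158 0.174 ]
[-0.23369565  0.62321269 -0.63432492  2.19419979  0.72858518  0.54557305
 -1.27236305] 20.75
```

```bash
python3 -m jog '[{"wx":0,"wy":0,"wz":0,"dx":-0.045,"dy":0.15,"dz":0,"hand":0},{"wx":0,"wy":0,"wz":0,"dx":-0.045,"dy":0.15,"dz":0,"hand":0},{"wx":0,"wy":0,"wz":0,"dx":0,"dy":0,"dz":-0.1,"hand":0},{"wx":0,"wy":0,"wz":0,"dx":0,"dy":0,"dz":-0.1,"hand":0},{"wx":0,"wy":0,"wz":0,"dx":0,"dy":0,"dz":-0.1,"hand":0}]'
python3 -c "
from h import *
s=r.get_state();print(s['q'],s['tool_pos'])"
python3 -m jog '[{"wx":0,"wy":0,"wz":0,"dx":0,"dy":0,"dz":0,"hand":0}]'
python3 -m jog '[{"wx":0,"wy":0,"wz":0,"dx":0,"dy":0,"dz":-0.05,"hand":0},{"wx":0,"wy":0,"wz":0,"dx":0,"dy":0,"dz":-0.05,"hand":0},{"wx":0,"wy":0,"wz":0,"dx":0,"dy":0,"dz":-0.05,"hand":0},{"wx":0,"wy":0,"wz":0,"dx":0,"dy":0,"dz":-0.05,"hand":0},{"wx":0,"wy":0,"wz":0,"dx":0,"dy":0,"dz":0,"hand":0}]'
python3 -c "
from h import *
s=r.get_state();print(s['q'],s['tool_pos'])"
```

```text
clock: 21.17
tool_pos: [0.345, 0.2918, 0.0985]
eef_rot: [0.651, 0.759, -0.0, -0.001]
contact_force: [0.6, 0.0, -0.4]
opening: 1.0
finger_force: 0.0
[-0.53116161  0.76701187 -0.43842724  2.18441709  0.91172225  0.38007299
 -1.57996422] [0.34504526 0.29176127 0.09847649]
clock: 21.25
tool_pos: [0.3436, 0.2896, 0.0962]
eef_rot: [0.651, 0.759, -0.004, -0.0]
contact_force: [-0.3, -1.1, 0.0]
opening: 0.995
finger_force: 0.0
clock: 21.67
tool_pos: [0.3446, 0.2914, 0.0486]
eef_rot: [0.651, 0.759, -0.001, -0.0]
contact_force: [0.5, -0.2, 0.4]
opening: 0.999
finger_force: 0.0
[-0.6541156   0.85385354 -0.2428745   2.20729953  1.08276366  0.20637518
 -1.73640777] [0.34459293 0.29144959 0.04861528]
```

```bash
python3 -m jog '[{"wx":0,"wy":0,"wz":0,"dx":0,"dy":0.004,"dz":-0.03,"hand":0},{"wx":0,"wy":0,"wz":0,"dx":0,"dy":0,"dz":-0.03,"hand":0},{"wx":0,"wy":0,"wz":0,"dx":0,"dy":0,"dz":-0.03,"hand":0},{"wx":0,"wy":0,"wz":0,"dx":0,"dy":0,"dz":0,"hand":0},{"wx":0,"wy":0,"wz":0,"dx":0,"dy":0,"dz":0,"hand":0.1}]'
```

```text
clock: 22.08
tool_pos: [0.3448, 0.2933, 0.0274]
eef_rot: [0.651, 0.759, -0.0, -0.0]
contact_force: [-0.1, 0.3, -0.3]
opening: 0.946
finger_force: 0.0
```

```bash
python3 -m jog '[{"wx":0,"wy":0,"wz":0,"dx":0,"dy":0,"dz":0,"hand":0.3},{"wx":0,"wy":0,"wz":0,"dx":0,"dy":0,"dz":0,"hand":1},{"wx":0,"wy":0,"wz":0,"dx":0,"dy":0,"dz":0,"hand":1},{"wx":0,"wy":0,"wz":0,"dx":0,"dy":0,"dz":0,"hand":1},{"wx":0,"wy":0,"wz":0,"dx":0,"dy":0,"dz":0,"hand":1}]' 20
python3 -m jog '[{"wx":0,"wy":0,"wz":0,"dx":0,"dy":0,"dz":0,"hand":1},{"wx":0,"wy":0,"wz":0,"dx":0,"dy":0,"dz":0,"hand":1}]'
python3 -m jog '[{"wx":0,"wy":0,"wz":0,"dx":0,"dy":0,"dz":0.04,"hand":1},{"wx":0,"wy":0,"wz":0,"dx":0,"dy":0,"dz":0.08,"hand":1},{"wx":0,"wy":0,"wz":0,"dx":0,"dy":0,"dz":0.12,"hand":1},{"wx":0,"wy":0,"wz":0,"dx":0,"dy":0,"dz":0.15,"hand":1},{"wx":0,"wy":0,"wz":0,"dx":0,"dy":0,"dz":0.07,"hand":1}]'
python3 -m jog '[{"wx":0,"wy":0,"wz":0,"dx":0,"dy":0,"dz":0,"hand":1},{"wx":0,"wy":0,"wz":0,"dx":0,"dy":0,"dz":0,"hand":1}]'
```

```text
clock: 22.5
tool_pos: [0.3441, 0.2936, 0.0269]
eef_rot: [0.65, 0.76, -0.0, -0.001]
contact_force: [0.3, 0.3, 3.1]
opening: 0.603
finger_force: 20.0
clock: 22.67
tool_pos: [0.3441, 0.2936, 0.0269]
eef_rot: [0.65, 0.76, -0.0, -0.001]
contact_force: [-0.2, -0.4, 6.1]
opening: 0.605
finger_force: 20.0
clock: 23.08
tool_pos: [0.3441, 0.294, 0.1444]
eef_rot: [0.65, 0.76, 0.0, -0.001]
contact_force: [-0.1, 0.4, -1.8]
opening: 0.61
finger_force: 20.0
clock: 23.25
tool_pos: [0.3445, 0.2935, 0.1419]
eef_rot: [0.651, 0.759, 0.0, -0.001]
contact_force: [-0.4, -0.5, -0.9]
opening: 0.6
finger_force: 20.0
```

```bash
python3 -m jog '[{"wx":0,"wy":0,"wz":0,"dx":0.0483,"dy":-0.153,"dz":0,"hand":1},{"wx":0,"wy":0,"wz":0,"dx":0.0483,"dy":-0.153,"dz":0,"hand":1},{"wx":0,"wy":0,"wz":0,"dx":0.0483,"dy":-0.153,"dz":0,"hand":1},{"wx":0,"wy":0,"wz":0,"dx":0.0483,"dy":-0.153,"dz":0,"hand":1},{"wx":0,"wy":0,"wz":0,"dx":0.0483,"dy":-0.153,"dz":0,"hand":1}]'
python3 -m jog '[{"wx":0,"wy":0,"wz":0,"dx":0.0483,"dy":-0.153,"dz":0,"hand":1},{"wx":0,"wy":0,"wz":0,"dx":0.0483,"dy":-0.153,"dz":0,"hand":1},{"wx":0,"wy":0,"wz":0,"dx":0.0483,"dy":-0.153,"dz":0,"hand":1},{"wx":0,"wy":0,"wz":0,"dx":0.0483,"dy":-0.153,"dz":0,"hand":1},{"wx":0,"wy":0,"wz":0,"dx":0.0483,"dy":-0.153,"dz":0,"hand":1}]'
python3 -m jog '[{"wx":0,"wy":0,"wz":0,"dx":0.0483,"dy":-0.153,"dz":0,"hand":1},{"wx":0,"wy":0,"wz":0,"dx":0.0483,"dy":-0.153,"dz":0,"hand":1},{"wx":0,"wy":0,"wz":0,"dx":0.0483,"dy":-0.153,"dz":0,"hand":1},{"wx":0,"wy":0,"wz":0,"dx":0.0483,"dy":-0.153,"dz":0,"hand":1},{"wx":0,"wy":0,"wz":0,"dx":0.0483,"dy":-0.153,"dz":0,"hand":1}]'
python3 -m jog '[{"wx":0,"wy":0,"wz":0,"dx":0.0483,"dy":-0.153,"dz":0,"hand":1},{"wx":0,"wy":0,"wz":0,"dx":0,"dy":0,"dz":0,"hand":1},{"wx":0,"wy":0,"wz":0,"dx":0,"dy":0,"dz":0,"hand":1},{"wx":0,"wy":0,"wz":0,"dx":0,"dy":0,"dz":0,"hand":1},{"wx":0,"wy":0,"wz":0,"dx":0,"dy":0,"dz":0,"hand":1}]'
```

```text
clock: 23.67
tool_pos: [0.4036, 0.1003, 0.1401]
eef_rot: [0.65, 0.76, -0.002, -0.001]
contact_force: [0.3, 0.0, -0.7]
opening: 0.605
finger_force: 20.0
clock: 24.08
tool_pos: [0.4638, -0.091, 0.1397]
eef_rot: [0.65, 0.76, -0.002, -0.002]
contact_force: [0.2, 0.3, -2.0]
opening: 0.601
finger_force: 20.0
clock: 24.5
tool_pos: [0.524, -0.2821, 0.139]
eef_rot: [0.65, 0.76, -0.002, -0.002]
contact_force: [1.7, 1.0, -2.0]
opening: 0.603
finger_force: 20.0
clock: 24.92
tool_pos: [0.5367, -0.316, 0.1404]
eef_rot: [0.649, 0.761, -0.001, -0.002]
contact_force: [0.1, -0.3, -0.8]
opening: 0.606
finger_force: 20.0
```

```bash
python3 -m jog '[{"wx":0,"wy":0,"wz":0,"dx":0,"dy":-0.008,"dz":-0.13,"hand":1},{"wx":0,"wy":0,"wz":0,"dx":0,"dy":0,"dz":-0.13,"hand":1},{"wx":0,"wy":0,"wz":0,"dx":0,"dy":0,"dz":-0.1,"hand":1},{"wx":0,"wy":0,"wz":0,"dx":0,"dy":0,"dz":-0.04,"hand":1},{"wx":0,"wy":0,"wz":0,"dx":0,"dy":0,"dz":0,"hand":1}]'
python3 -m jog '[{"wx":0,"wy":0,"wz":0,"dx":0,"dy":0,"dz":0,"hand":1},{"wx":0,"wy":0,"wz":0,"dx":0,"dy":0,"dz":-0.012,"hand":1},{"wx":0,"wy":0,"wz":0,"dx":0,"dy":0,"dz":0,"hand":1},{"wx":0,"wy":0,"wz":0,"dx":0,"dy":0,"dz":0,"hand":1}]'
```

```text
clock: 25.33
tool_pos: [0.5356, -0.3183, 0.0392]
eef_rot: [0.649, 0.761, -0.001, -0.003]
contact_force: [0.2, 0.4, -1.3]
opening: 0.605
finger_force: 20.0
clock: 25.67
tool_pos: [0.538, -0.3206, 0.0399]
eef_rot: [0.65, 0.76, -0.0, 0.0]
contact_force: [0.2, 0.0, -0.9]
opening: 0.607
finger_force: 20.0
```

```bash
python3 -m jog '[{"wx":0,"wy":0,"wz":0,"dx":0,"dy":0,"dz":-0.016,"hand":1},{"wx":0,"wy":0,"wz":0,"dx":0,"dy":0,"dz":-0.012,"hand":1},{"wx":0,"wy":0,"wz":0,"dx":0,"dy":0,"dz":0,"hand":1},{"wx":0,"wy":0,"wz":0,"dx":0,"dy":0,"dz":0,"hand":1}]'
python3 -m jog '[{"wx":0,"wy":0,"wz":0,"dx":0,"dy":0,"dz":-0.005,"hand":1},{"wx":0,"wy":0,"wz":0,"dx":0,"dy":0,"dz":0,"hand":1}]'
```

```text
clock: 26.0
tool_pos: [0.537, -0.3204, 0.0314]
eef_rot: [0.65, 0.76, -0.001, -0.001]
contact_force: [0.4, -0.4, -0.4]
opening: 0.603
finger_force: 20.0
clock: 26.17
tool_pos: [0.5373, -0.3204, 0.031]
eef_rot: [0.65, 0.76, -0.001, -0.001]
contact_force: [-0.8, -1.0, 3.8]
opening: 0.605
finger_force: 20.0
```

```bash
python3 -m jog '[{"wx":0,"wy":0,"wz":0,"dx":0,"dy":0,"dz":0,"hand":0.3},{"wx":0,"wy":0,"wz":0,"dx":0,"dy":0,"dz":0,"hand":0.1},{"wx":0,"wy":0,"wz":0,"dx":0,"dy":0,"dz":0,"hand":0},{"wx":0,"wy":0,"wz":0,"dx":0,"dy":0,"dz":0,"hand":0},{"wx":0,"wy":0,"wz":0,"dx":0,"dy":0,"dz":0.1,"hand":0}]'
python3 -m jog '[{"wx":0,"wy":0,"wz":0,"dx":0,"dy":0,"dz":0.16,"hand":0},{"wx":0,"wy":0,"wz":0,"dx":0,"dy":0,"dz":0.16,"hand":0},{"wx":0,"wy":0,"wz":0,"dx":0,"dy":0,"dz":0.16,"hand":0},{"wx":0,"wy":0,"wz":-0.0617,"dx":-0.058,"dy":0.044,"dz":0,"hand":0},{"wx":0,"wy":0,"wz":-0.0617,"dx":-0.058,"dy":0.044,"dz":0,"hand":0}]'
python3 -m jog '[{"wx":0,"wy":0,"wz":-0.0617,"dx":-0.058,"dy":0.044,"dz":0,"hand":0},{"wx":0,"wy":0,"wz":-0.0617,"dx":-0.058,"dy":0.044,"dz":0,"hand":0},{"wx":0,"wy":0,"wz":-0.0617,"dx":-0.058,"dy":0.044,"dz":0,"hand":0},{"wx":0,"wy":0,"wz":-0.0617,"dx":-0.058,"dy":0.044,"dz":0,"hand":0},{"wx":0,"wy":0,"wz":-0.0617,"dx":-0.058,"dy":0.044,"dz":0,"hand":0}]'
python3 -m jog '[{"wx":0,"wy":0,"wz":-0.0617,"dx":-0.058,"dy":0.044,"dz":0,"hand":0},{"wx":0,"wy":0,"wz":-0.0617,"dx":-0.058,"dy":0.044,"dz":0,"hand":0},{"wx":0,"wy":0,"wz":-0.0617,"dx":-0.058,"dy":0.044,"dz":0,"hand":0},{"wx":0,"wy":0,"wz":-0.0617,"dx":-0.058,"dy":0.044,"dz":0,"hand":0},{"wx":0,"wy":0,"wz":0,"dx":0,"dy":0,"dz":0,"hand":0}]'
python3 -m jog '[{"wx":0,"wy":0,"wz":0,"dx":0,"dy":0,"dz":0,"hand":0},{"wx":0,"wy":0,"wz":0,"dx":0,"dy":0,"dz":0,"hand":0}]'
python3 j.py scraper .4484 -.165 w6; python3 -c "
from h import *
s=r.get_state();print(s['q'],s['clock'])"
```

```text
clock: 26.58
tool_pos: [0.5341, -0.3197, 0.0516]
eef_rot: [0.65, 0.76, -0.002, -0.004]
contact_force: [-0.6, -0.4, -0.5]
opening: 0.953
finger_force: 0.0
clock: 27.0
tool_pos: [0.5103, -0.2987, 0.1781]
eef_rot: [0.741, 0.671, 0.001, 0.002]
contact_force: [-0.6, 0.6, -1.0]
opening: 1.001
finger_force: 0.0
clock: 27.42
tool_pos: [0.4351, -0.2428, 0.1755]
eef_rot: [0.91, 0.415, 0.0, -0.001]
contact_force: [-0.1, 0.3, 0.1]
opening: 1.0
finger_force: 0.0
clock: 27.83
tool_pos: [0.3744, -0.1974, 0.1755]
eef_rot: [0.983, 0.183, -0.002, -0.002]
contact_force: [-1.0, 0.1, -0.1]
opening: 1.002
finger_force: 0.0
clock: 28.0
tool_pos: [0.3792, -0.1999, 0.1756]
eef_rot: [0.983, 0.185, 0.001, -0.001]
contact_force: [0.3, 1.0, 0.5]
opening: 1.0
finger_force: 0.0
[227.  19. 265. 170.] 0.91 [ 0.4484 -0.1663  0.3683] 0.03405038703505059
[245.311   98.5469] [ 0.3791 -0.2     0.1754]
[ 0.61306195  0.57835094 -0.35827961  2.19575718  0.46402375  0.43761874
 -1.31752164] 28.1
```

View pics/w6.png

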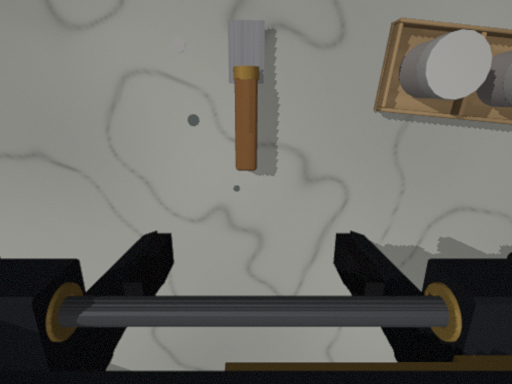

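The scraper, at (245,95), is aligned with the gripper, and the jars stand in their tray at right. I move to the scraper's balance point.

```bash
python3 -m jog '[{"wx":0,"wy":0,"wz":0,"dx":0.116,"dy":0.059,"dz":0,"hand":0},{"wx":0,"wy":0,"wz":0,"dx":0.116,"dy":0.059,"dz":0,"hand":0},{"wx":0,"wy":0,"wz":0,"dx":0,"dy":0,"dz":-0.15,"hand":0},{"wx":0,"wy":0,"wz":0,"dx":0,"dy":0,"dz":-0.15,"hand":0.1},{"wx":0,"wy":0,"wz":0,"dx":0,"dy":0,"dz":-0.15,"hand":0.2}]'
python3 -m jog '[{"wx":0,"wy":0,"wz":0,"dx":0,"dy":0,"dz":-0.1,"hand":0.3},{"wx":0,"wy":0,"wz":0,"dx":0,"dy":0,"dz":-0.06,"hand":0.4},{"wx":0,"wy":0,"wz":0,"dx":0,"dy":0,"dz":-0.03,"hand":0.4},{"wx":0,"wy":0,"wz":0,"dx":0,"dy":0,"dz":0,"hand":0.4},{"wx":0,"wy":0,"wz":0,"dx":0,"dy":0,"dz":0,"hand":0.4}]'
```

```text
clock: 28.52
tool_pos: [0.4379, -0.1703, 0.0617]
eef_rot: [0.983, 0.184, 0.002, -0.001]
contact_force: [0.6, -0.9, -1.0]
opening: 0.875
finger_force: 0.0
clock: 28.93
tool_pos: [0.4362, -0.1702, 0.0154]
eef_rot: [0.983, 0.183, 0.0, -0.001]
contact_force: [0.4, 0.3, 0.3]
opening: 0.598
finger_force: 0.0
```

```bash
python3 -m jog '[{"wx":0,"wy":0,"wz":0,"dx":0,"dy":0,"dz":-0.02,"hand":0.5},{"wx":0,"wy":0,"wz":0,"dx":0,"dy":0,"dz":-0.012,"hand":0.5},{"wx":0,"wy":0,"wz":0,"dx":0,"dy":0,"dz":0,"hand":0.6},{"wx":0,"wy":0,"wz":0,"dx":0,"dy":0,"dz":0,"hand":0.6},{"wx":0,"wy":0,"wz":0,"dx":0,"dy":0,"dz":0,"hand":0.6}]'
```

```text
clock: 29.35
tool_pos: [0.4361, -0.1701, 0.008]
eef_rot: [0.983, 0.183, 0.001, -0.001]
contact_force: [-0.5, -0.3, 0.3]
opening: 0.403
finger_force: 0.0
```

```bash
python3 -m jog '[{"wx":0,"wy":0,"wz":0,"dx":0,"dy":0,"dz":-0.008,"hand":0.65},{"wx":0,"wy":0,"wz":0,"dx":0,"dy":0,"dz":0,"hand":1},{"wx":0,"wy":0,"wz":0,"dx":0,"dy":0,"dz":0,"hand":1},{"wx":0,"wy":0,"wz":0,"dx":0,"dy":0,"dz":0,"hand":1},{"wx":0,"wy":0,"wz":0,"dx":0,"dy":0,"dz":0,"hand":1}]' 30
python3 -m jog '[{"wx":0,"wy":0,"wz":0,"dx":0,"dy":0,"dz":0,"hand":1},{"wx":0,"wy":0,"wz":0,"dx":0,"dy":0,"dz":0,"hand":1}]'
python3 -m jog '[{"wx":0,"wy":0,"wz":0,"dx":0,"dy":0,"dz":0.04,"hand":1},{"wx":0,"wy":0,"wz":0,"dx":0,"dy":0,"dz":0.1,"hand":1},{"wx":0,"wy":0,"wz":0,"dx":0,"dy":0,"dz":0.15,"hand":1},{"wx":0,"wy":0,"wz":0,"dx":0,"dy":0,"dz":0.16,"hand":1},{"wx":0,"wy":0,"wz":0,"dx":0,"dy":0,"dz":0.16,"hand":1}]'
python3 -m jog '[{"wx":0,"wy":0,"wz":0,"dx":0,"dy":0,"dz":0,"hand":1},{"wx":0,"wy":0,"wz":0,"dx":0,"dy":0,"dz":0,"hand":1}]'
```

```text
clock: 29.77
tool_pos: [0.4359, -0.17, 0.0057]
eef_rot: [0.983, 0.183, 0.0, -0.001]
contact_force: [-0.5, -0.6, 3.6]
opening: 0.243
finger_force: 30.0
clock: 29.93
tool_pos: [0.4359, -0.17, 0.0057]
eef_rot: [0.983, 0.183, 0.0, -0.001]
contact_force: [-0.0, 0.1, 3.8]
opening: 0.251
finger_force: 30.0
clock: 30.35
tool_pos: [0.4345, -0.1696, 0.1593]
eef_rot: [0.983, 0.183, -0.001, -0.002]
contact_force: [1.5, -0.4, -1.5]
opening: 0.25
finger_force: 30.0
clock: 30.52
tool_pos: [0.4366, -0.1705, 0.1596]
eef_rot: [0.983, 0.183, 0.002, -0.0]
contact_force: [-0.1, -0.2, -0.8]
opening: 0.248
finger_force: 30.0
```

```bash
python3 -m jog '[{"wx":0,"wy":0,"wz":0.0609,"dx":0.0389,"dy":0.1548,"dz":0,"hand":1},{"wx":0,"wy":0,"wz":0.0609,"dx":0.0389,"dy":0.1548,"dz":0,"hand":1},{"wx":0,"wy":0,"wz":0.0609,"dx":0.0389,"dy":0.1548,"dz":0,"hand":1},{"wx":0,"wy":0,"wz":0.0609,"dx":0.0389,"dy":0.1548,"dz":0,"hand":1},{"wx":0,"wy":0,"wz":0.0609,"dx":0.0389,"dy":0.1548,"dz":0,"hand":1}]'
python3 -m jog '[{"wx":0,"wy":0,"wz":0.0609,"dx":0.0389,"dy":0.1548,"dz":0,"hand":1},{"wx":0,"wy":0,"wz":0.0609,"dx":0.0389,"dy":0.1548,"dz":0,"hand":1},{"wx":0,"wy":0,"wz":0.0609,"dx":0.0389,"dy":0.1548,"dz":0,"hand":1},{"wx":0,"wy":0,"wz":0.0609,"dx":0.0389,"dy":0.1548,"dz":0,"hand":1},{"wx":0,"wy":0,"wz":0.0609,"dx":0.0389,"dy":0.1548,"dz":0,"hand":1}]'
python3 -m jog '[{"wx":0,"wy":0,"wz":0.0609,"dx":0.0389,"dy":0.1548,"dz":0,"hand":1},{"wx":0,"wy":0,"wz":0,"dx":0.0389,"dy":0.1548,"dz":0,"hand":1},{"wx":0,"wy":0,"wz":0,"dx":0.0389,"dy":0.1548,"dz":0,"hand":1},{"wx":0,"wy":0,"wz":0,"dx":0,"dy":0,"dz":0,"hand":1},{"wx":0,"wy":0,"wz":0,"dx":0,"dy":0,"dz":0,"hand":1}]'
python3 -m jog '[{"wx":0,"wy":0,"wz":0,"dx":0,"dy":0,"dz":0,"hand":1},{"wx":0,"wy":0,"wz":0,"dx":0,"dy":0,"dz":0,"hand":1}]'
python3 j.py tool_tray .5614 .3447 w7
```

```text
clock: 30.93
tool_pos: [0.4833, 0.025, 0.1562]
eef_rot: [0.881, 0.472, -0.002, -0.001]
contact_force: [1.5, -0.7, -1.2]
opening: 0.246
finger_force: 30.0
clock: 31.35
tool_pos: [0.5319, 0.2183, 0.1555]
eef_rot: [0.699, 0.715, -0.003, -0.001]
contact_force: [1.6, 0.2, -0.1]
opening: 0.246
finger_force: 30.0
clock: 31.77
tool_pos: [0.5601, 0.336, 0.1553]
eef_rot: [0.655, 0.756, -0.002, -0.002]
contact_force: [-0.1, -0.3, -1.4]
opening: 0.253
finger_force: 30.0
clock: 31.93
tool_pos: [0.5619, 0.3308, 0.1562]
eef_rot: [0.657, 0.754, -0.003, -0.0]
contact_force: [-0.3, -0.5, -1.5]
opening: 0.248
finger_force: 30.0
[209.  61. 298. 237.] 0.84 [0.5624 0.3449 0.1563] 0.7392332403179771
[254.8682 161.6888] [0.5624 0.331  0.1571]
```

View pics/w7.png

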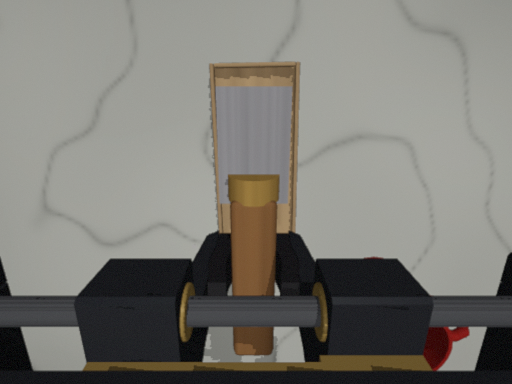

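```bash
python3 -c "
from h import *
print(ray('wrist',209,66,.012),ray('wrist',299,63,.012),r.get_state()['tool_pos'])
c,s=np.cos(.138),np.sin(.138)
for x,y in((-.041,.094),(.041,.094)): print(.5614+c*x-s*y,.3447+s*x+c*y)"
```

```text
[0.50824684 0.42878173 0.012     ] [0.58821341 0.44222435 0.012     ] [0.56235262 0.33101267 0.15712513]
0.5078589167659135 0.4321662929711819
0.5890793511155255 0.44344641017183084
```

Tray edge agrees within 2 mm and the scraper is over it; I lower.

```bash
python3 -m jog '[{"wx":0,"wy":0,"wz":0,"dx":0.003,"dy":0,"dz":-0.13,"hand":1},{"wx":0,"wy":0,"wz":0,"dx":0,"dy":0,"dz":-0.13,"hand":1},{"wx":0,"wy":0,"wz":0,"dx":0,"dy":0,"dz":-0.13,"hand":1},{"wx":0,"wy":0,"wz":0,"dx":0,"dy":0,"dz":-0.1,"hand":1},{"wx":0,"wy":0,"wz":0,"dx":0,"dy":0,"dz":-0.04,"hand":1}]'
python3 -m jog '[{"wx":0,"wy":0,"wz":0,"dx":0,"dy":0,"dz":-0.02,"hand":1},{"wx":0,"wy":0,"wz":0,"dx":0,"dy":0,"dz":0,"hand":1},{"wx":0,"wy":0,"wz":0,"dx":0,"dy":0,"dz":0,"hand":1},{"wx":0,"wy":0,"wz":0,"dx":0,"dy":0,"dz":0,"hand":1}]'
```

```text
clock: 32.45
tool_pos: [0.5616, 0.3297, 0.0215]
eef_rot: [0.657, 0.754, -0.004, -0.001]
contact_force: [-0.1, -1.6, -2.1]
opening: 0.246
finger_force: 30.0
clock: 32.78
tool_pos: [0.5639, 0.3341, 0.0223]
eef_rot: [0.657, 0.754, 0.001, -0.001]
contact_force: [-0.2, 0.1, -0.4]
opening: 0.243
finger_force: 30.0
```

```bash
python3 -m jog '[{"wx":0,"wy":0,"wz":0,"dx":0,"dy":-0.006,"dz":-0.02,"hand":1},{"wx":0,"wy":0,"wz":0,"dx":0,"dy":0,"dz":-0.016,"hand":1},{"wx":0,"wy":0,"wz":0,"dx":0,"dy":0,"dz":-0.008,"hand":1},{"wx":0,"wy":0,"wz":0,"dx":0,"dy":0,"dz":0,"hand":1},{"wx":0,"wy":0,"wz":0,"dx":0,"dy":0,"dz":0,"hand":1}]'
python3 -m jog '[{"wx":0,"wy":0,"wz":0,"dx":0,"dy":0,"dz":-0.004,"hand":1},{"wx":0,"wy":0,"wz":0,"dx":0,"dy":0,"dz":0,"hand":1}]'
```

```text
clock: 33.2
tool_pos: [0.5631, 0.3314, 0.0098]
eef_rot: [0.657, 0.754, -0.001, -0.0]
contact_force: [-0.5, -1.5, 4.5]
opening: 0.249
finger_force: 30.0
clock: 33.37
tool_pos: [0.5631, 0.3314, 0.0097]
eef_rot: [0.657, 0.754, -0.001, -0.0]
contact_force: [-2.8, -3.4, 11.1]
opening: 0.246
finger_force: 30.0
```

```bash
python3 -m jog '[{"wx":0,"wy":0,"wz":0,"dx":0,"dy":0,"dz":0,"hand":0.66},{"wx":0,"wy":0,"wz":0,"dx":0,"dy":0,"dz":0,"hand":0.66},{"wx":0,"wy":0,"wz":0,"dx":0,"dy":0,"dz":0,"hand":0.66},{"wx":0,"wy":0,"wz":0,"dx":0,"dy":0,"dz":0.02,"hand":0.66},{"wx":0,"wy":0,"wz":0,"dx":0,"dy":0,"dz":0.06,"hand":0.66}]'
python3 -m jog '[{"wx":0,"wy":0,"wz":0,"dx":0,"dy":0,"dz":0.12,"hand":0.66},{"wx":0,"wy":0,"wz":0,"dx":0,"dy":0,"dz":0.16,"hand":0.5},{"wx":0,"wy":0,"wz":0,"dx":0,"dy":0,"dz":0.16,"hand":0},{"wx":0,"wy":0,"wz":0,"dx":-0.12,"dy":-0.08,"dz":0.05,"hand":0},{"wx":0,"wy":0,"wz":0,"dx":-0.12,"dy":-0.08,"dz":0.05,"hand":0}]'
python3 -m jog '[{"wx":0,"wy":0,"wz":0,"dx":-0.12,"dy":-0.08,"dz":0,"hand":0},{"wx":0,"wy":0,"wz":0,"dx":-0.12,"dy":-0.08,"dz":0,"hand":0},{"wx":0,"wy":0,"wz":0,"dx":0,"dy":0,"dz":0,"hand":0},{"wx":0,"wy":0,"wz":0,"dx":0,"dy":0,"dz":0,"hand":0},{"wx":0,"wy":0,"wz":0,"dx":0,"dy":0,"dz":0,"hand":0}]'
python3 -c "
from h import *
save('scene','s9');save('side','d9')
a=cv2.imread('pics/s9.png')[110:320,110:430]; b=cv2.imread('pics/d9.png')[80:380,150:420]
h=np.zeros((450,800,3),np.uint8); h[:263,:400]=cv2.resize(a,(400,263)); h[:444,400:]=cv2.resize(b,(400,444)); cv2.imwrite('pics/c9.png',h)"
```

```text
clock: 33.78
tool_pos: [0.5617, 0.3305, 0.0268]
eef_rot: [0.657, 0.754, -0.003, -0.001]
contact_force: [0.6, -0.3, -0.9]
opening: 0.338
finger_force: 0.0
clock: 34.2
tool_pos: [0.5039, 0.294, 0.1671]
eef_rot: [0.657, 0.754, 0.003, -0.001]
contact_force: [-0.1, 0.3, 0.0]
opening: 0.62
finger_force: 0.0
clock: 34.62
tool_pos: [0.4439, 0.2526, 0.1645]
eef_rot: [0.657, 0.754, 0.001, -0.0]
contact_force: [-0.1, -0.7, -0.3]
opening: 0.989
finger_force: 0.0
```

View pics/c9.png

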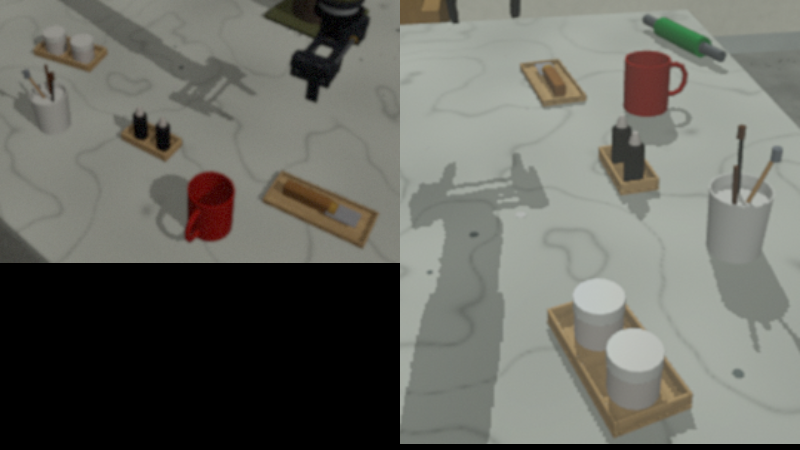

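Everything is in place: two bottles and two jars upright in their bays, the scraper flat in the long tray, and the mug and pot unmoved.

```bash
python3 -c "
from plant import r
print(r.finish_job())"
```

```text
the job is handed in; nothing more can be done
None
```

The job is handed in at about 35 s: the bottles and jars stand upright in their bays, the scraper lies flat in the long tray, and the mug and brush pot are where they stood; the wrist read one brief 40 N sideways spike with joint 6 at its limit, with nothing seen touched.

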